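# Throw away the used gel card

## Task

The taller of the two test cards in the dock is used up. Slide it forward in its groove until it is out from under the dock's overhanging hood, lift it clear, and post it edge-on through the narrow slot of the tilted card bin so that it drops fully inside. Leave the lower card and everything else where they stand.

Things in the scene. Friction and masses are not known exactly. Their poses are not given: they have to be found in the camera images.
- tall_card_center (a point): Centre of the taller test card, to be discarded: upright white plastic plate, 70 long (its x, along the groove) x 8 thick (y) x 64 high (z), about 45 g, standing on a long edge in either of the dock's grooves. The hood covers its rear part (+x); the front 39 to 47 mm of its top edge is free to be grasped from above across the thickness.
- low_card_center (a point): Centre of the lower test card, 70 x 8 x 44 high, standing in the other groove; it stays there.
- hood_edge (a point): Middle of the lower front edge of the dock's overhanging hood: 24 mm behind the dock's origin, 75 above the worktop. The hood spans the dock's whole width from here back to the wall, is 6 thick, and starts 3 above the tall card's top edge. The tall card is clear of it once the card's centre lies more than 35 ahead (towards -x) of this edge; it then still stands in its groove.
- card_dock: Fixed grey dock. Origin: centre of its underside on the worktop; x to its rear, y left, z up; open to the front (-x). Base 120 (x) x 112 (y) x 8: the cards stand on it at z = 8. Grooves along x at y = +35 and -35, 10 wide, between walls 6 thick with tops at z = 34, open at the front end (x = -58) and, but for the hood, above. Back wall's face at x = 56.
- card_bin: Fixed hollow bin on a steel stand, tilted 30 degrees to its front. Origin: centre of its floor's underside, 32 mm above the worktop. z: the bin's axis, square to floor and lid, leaning 30 degrees forward from vertical; x: along the slot, rising 30 degrees to the rear; y: level, across the slot. Outside 104 (x) x 60 (y) x 85 (z), walls, floor and lid 4 thick; the slot is its only opening.
- bin_slot (a point): Centre of the slot, on the outer face of the bin's lid (z = 85 in the bin's frame, 106 mm above the worktop); axes as the bin's. Slot 82 long (x), 14 wide (y). A card with x, y, z parallel to these passes through long edge first along -z; let go when half in, it slides down to the bin's floor by its weight.
- dropper_1: Bystander: dropper bottle with a screw cap, 37 across, 100 high; origin at the centre of its foot.
- timer: Bystander: small white lab timer, 66 x 62 x 22 high; origin at the centre of its underside.
- petri_1: Bystander: lidded clear petri dish lying flat, 61 across, 14 high; origin at the centre of its underside.
- tall_card: The same tall card; origin at the centre of its lower edge, axes as above.

How it is judged:
By the outcome, as a careful person would: the job done as asked, in the order asked, and still so for the second after the job is handed in, with the robot touching nothing.
It also fails if it takes over 40 s, if anything falls off the work surface, if the arm or the gripper's body presses on something with over 40 N, if the wrist force passes 120 N, or if a joint passes its speed limit or range.

## Robot

A 6-joint arm with a two-finger parallel gripper is mounted at the origin on a cart in front of the work surface, level with it; the furniture and walls round the work are solid. World frame = base frame: x ahead of the robot, y to its left, z up, the work surface at z = 0. Lengths are in m, angles in rad, forces in N, time in s.
With the tool pointing down it reaches from about 0.35 to 0.875 m from the base axis. Payload 15.5 kg.
Tool frame: the origin (TCP) lies on the centre line of the jaws, within the pads' length; the fingertips stand ctrl.nose_length ahead of it and the grasp point (between the pads) lies 5 mm behind it (ctrl.nose_length is the distance from the TCP to the fingertips, in m); z points along the fingers, y is the direction in which the jaws open and shut (so a half turn about z gives the same grasp; the last joint's range is limited). The gripper opens to 85 mm and grips with 20 to 120 N. Pads are 22 mm wide; open, the fingers measure 114 mm over their backs; the gripper's body (76 mm by 85 mm) begins 54 mm behind the grasp point. The pads swing forward as they close: fully open they stand 13 mm farther back than shut.
Start: joints at [1.196, 0.494, 1.345, -0, 1.302, -0.096], TCP at [0.173, 0.601, 0.215] pointing down, gripper open.
Joint ranges: [-2.91, 2.91], [-0.82, 2.16], [0.22, 2.67], [-1.22, 4.37], [0.12, 2.79], [-3.08, 3.08]. Speed limits (rad/s): [1.89, 1.89, 2.57, 3.01, 3.01, 3.01].

## Interface

Orientations are given as a unit quaternion [w, x, y, z].
In Python, from station import ctrl gives the robot as it stands.
- The arm moves only by the tool drive_tool, never from a script. Its argument "steps" is a list of rows, each a list of 7 numbers: the shift along the world's x, y, z in m, then the turn, a rotation vector about the world's x, y, z in rad, then the closure in counts, from 0 (fully open) to 255 (shut). A call has 1 to 12 rows; each row shifts and turns the commanded pose from where the row before left it; what a row does not reach is not made up. A row lasts 1/10 s, in which the tool goes at most 50 mm and 8.59 degrees, less where a joint would pass 70% of its speed; a pose out of reach is approached as far as the arm can. A call with a gripper value outside its range is refused whole. The fingers move at their own pace and stop on an object; the grip force is fixed at half the most. Time passes only in rows, so rows that do not move let the fingers close. It gives the time, the measured TCP pose, the force and the opening at its end, in the units of the state.
- ctrl.observe(): the state, without advancing time (a new reading comes with each control period).
- ctrl.capture(name): name is "scene" or "top"; returns (picture, depth): 384x512x3 uint8, red, green, blue; 384x512 float32, m along the optical axis (not along the pixel's ray), 0 where there is no reading.
- ctrl.camera_params(name): a dict with "mtx" (3x3 intrinsics, pixels), "R" (3x3) and "t" (3): a world point X has camera coordinates R X + t. Camera axes: x right, y down, z forward; pixel columns grow to the right and rows downward; lengths in m; the calibration is good to about 2 mm. A picture is of the moment at which its call begins. camera_params takes no time and is no camera call.
- ctrl.finish_job(): hands the job in, once; it reports no verdict.
The state is a dict: "clock": time; "qpos": joint angles; "dq": joint speeds; "effort": joint torques, N m; "ee_pos": TCP position; "eef_rot": TCP orientation; "wrist_force": force on the tool from outside, world axes, zero at the start; "torque": the same for the moment, N m; "width": finger opening in m.
Only numpy, scipy, OpenCV 4.12 (cv2) and the standard library are available. Lean on these libraries where they do the work, as an engineer would, in place of code of your own. Each camera call takes 0.05 s, during which the arm holds its last target.

## Working session

There is one attempt and no reset: what is moved stays moved. The work goes in short steps, Python scripts to look and compute and a tool call to move; the robot and the scene stay as the last step left them, time stands still between calls to the robot, and variables do not carry over. Pictures are saved under pics/ and viewed, and the job is handed in when it is done.

Besides the shell and the picture viewer there is one more tool, called after "Call:" as name(argument=value, ...) on one line, values as JSON. drive_tool: Moves the arm, as the interface text tells. Its arguments: {"type":"object","properties":{"steps":{"type":"array"}},"required":["steps"]}

```bash
ls; mkdir -p pics; python3 - <<'E'
from station import ctrl
import cv2, numpy as np
print(ctrl.observe()); print(ctrl.nose_length)
for n in ("scene","top"):
    im,d=ctrl.capture(n); cv2.imwrite(f"pics/{n}0.png",im[:,:,::-1]); np.savez(f"pics/{n}0.npz",im=im,d=d)
    p=ctrl.camera_params(n); print(n,p, -p["R"].T@p["t"], (d>0).mean())
E
```

```text
pics
{'clock': 0.0, 'qpos': array([ 1.19547967e+00,  4.94212886e-01,  1.34615340e+00, -1.04429668e-05,
        1.30247737e+00, -9.54978226e-02]), 'dq': array([-1.49770830e-04, -8.50597065e-05, -5.36367059e-05,  2.87493290e-03,
        8.82812107e-04,  1.59863864e-04]), 'effort': array([-1.41317883e-03, -8.82168388e+01, -3.83848643e+01, -5.51020858e-04,
        1.05835104e-02, -5.03897365e-05]), 'ee_pos': array([0.1724705 , 0.60033083, 0.21467425]), 'eef_rot': array([-1.40995834e-04,  1.39452016e-01,  9.90228632e-01, -6.09421509e-04]), 'wrist_force': array([0.1734826 , 0.26561563, 0.64212486]), 'torque': array([-0.01482068, -0.02451008, -0.00506867]), 'width': 0.08546794706038863}
0.014
scene {'mtx': array([[466.14025261,   0.        , 252.85135113],
       [  0.        , 466.14025261, 193.20048707],
       [  0.        ,   0.        ,   1.        ]]), 'R': array([[ 0.9030365 , -0.42919847,  0.01771294],
       [-0.22519038, -0.50811101, -0.83133176],
       [ 0.36580646,  0.74673414, -0.55549416]]), 't': array([-0.40229567,  0.30485173,  0.58997021])} [ 0.21612244 -0.45831706  0.58828377] 0.99609375
top {'mtx': array([[420.41885827,   0.        , 256.11476791],
       [  0.        , 420.41885827, 198.66096157],
       [  0.        ,   0.        ,   1.        ]]), 'R': array([[-0.00211298, -0.99982404, -0.01863924],
       [-0.99667397,  0.00362404, -0.08141171],
       [ 0.08146493,  0.01840523, -0.99650625]]), 't': array([0.19341235, 0.54723532, 0.98408173])} [0.46565572 0.17328287 1.02880002] 0.9960835774739584
```

View pics/scene0.png

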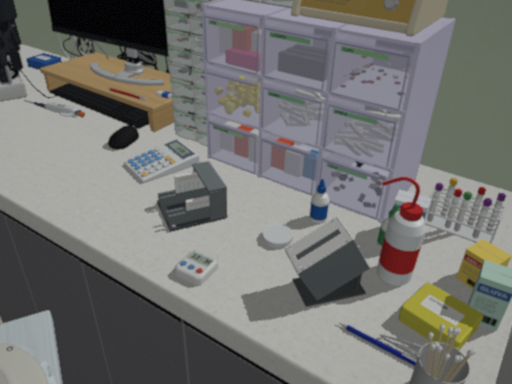

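View pics/top0.png

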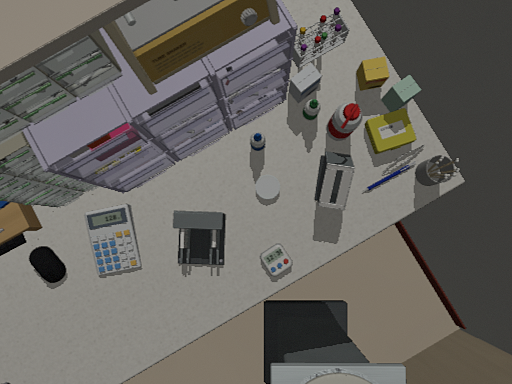

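The scene picture shows the dock near (192,195) and the bin near (328,262). In the top picture the dock is near (200,238) and the bin near (335,185). I'll zoom in on both.

```bash
python3 - <<'E'
import cv2, numpy as np
def crop(n,x0,y0,w,h,s): 
    im=np.load(f"pics/{n}0.npz")["im"][y0:y0+h,x0:x0+w,::-1]
    return cv2.resize(im,None,fx=s,fy=s,interpolation=cv2.INTER_CUBIC)
a=crop("top",160,200,80,75,5);b=crop("top",300,140,70,110,5)
H=550
c=np.zeros((H,780,3),np.uint8);c[:375,:400]=a;c[:550,410:760]=b
cv2.imwrite("pics/zt.png",c)
a=crop("scene",145,155,90,80,4);b=crop("scene",280,210,100,100,4)
c=np.zeros((400,790,3),np.uint8);c[:320,:360]=a;c[:400,380:780]=b
cv2.imwrite("pics/zs.png",c)
E
```

```text
(no output)
```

View pics/zt.png

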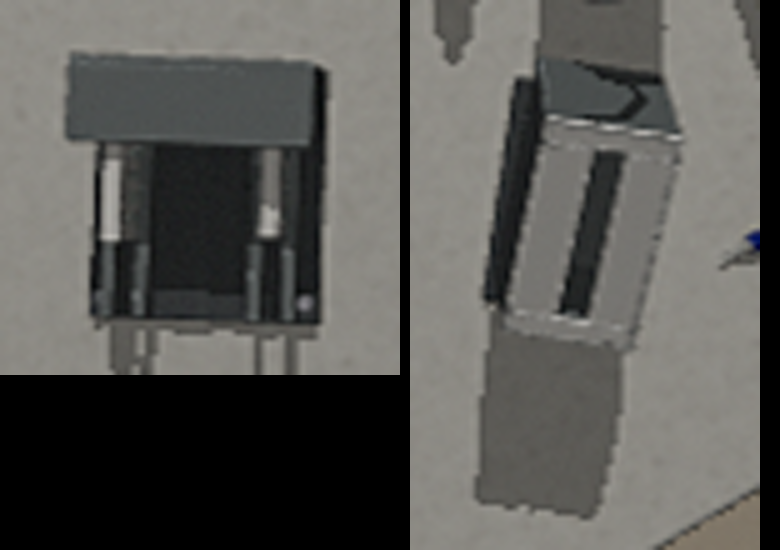

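View pics/zs.png

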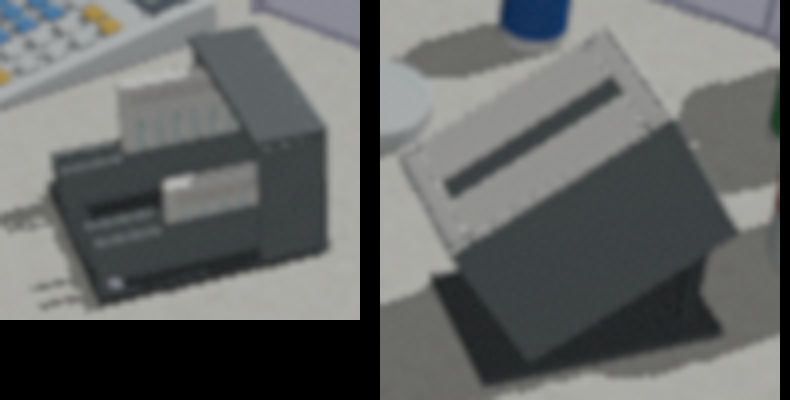

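In the top zoom, the taller card stands in the left (+y) groove at about (182,240) in the full image. The bin slot runs from about (420,170) to (416,200), tilted a little. Next I'll measure it with depth and colour.

```bash
cat > h.py <<'E'
import numpy as np, cv2
from station import ctrl
def cloud(n,im,d):
    p=ctrl.camera_params(n);v,u=np.mgrid[:384,:512]
    uv=np.stack([u,v],-1).reshape(-1,1,2).astype(float)
    K=p["mtx"]; x=(u-K[0,2])/K[0,0]; y=(v-K[1,2])/K[1,1]
    C=np.stack([x*d,y*d,d],-1)
    X=(C-p["t"])@p["R"]
    return X
def ray(n,u,v,z):
    p=ctrl.camera_params(n);K=p["mtx"]
    o=-p["R"].T@p["t"]; r=p["R"].T@np.linalg.inv(K)@np.array([u,v,1.]);s=(z-o[2])/r[2]
    return o+s*r
def load(n,k=0):
    f=np.load(f"pics/{n}{k}.npz");return f["im"],f["d"]
def rect(P):
    r=cv2.minAreaRect((P*1000).astype(np.float32));return r
E
python3 - <<'E'
from h import *
np.set_printoptions(precision=4,suppress=True)
for n in ("top","scene"):
    im,d=load(n);X=cloud(n,im,d);g=im.astype(int);br=g.mean(2)
    v,u=np.mgrid[:384,:512]
    roi=((u>165)&(u<235)&(v>205)&(v<272)) if n=="top" else ((u>150)&(u<232)&(v>160)&(v<230))
    z=X[...,2]
    print(n,"table z",np.median(z[roi&(abs(z)<.01)]))
    for nm,m in (("hood",roi&(abs(z-.081)<.004)),("tallcard",roi&(z>.066)&(z<.076)&(br>110)),("lowcard",roi&(z>.046)&(z<.056)&(br>100)),("walls",roi&(abs(z-.034)<.003)),("base",roi&(abs(z-.008)<.003))):
        P=X[m]
        if len(P)<4: print(nm,len(P));continue
        print(nm,len(P),"z",np.median(P[:,2]),"min",P.min(0),"max",P.max(0),rect(P[:,:2]))
E
```

```text
top table z 0.0013688945593868923
hood 851 z 0.08125418772900231 min [0.4748 0.2676 0.077 ] max [0.5159 0.3796 0.085 ] ((496.15692138671875, 323.344482421875), (112.29026794433594, 39.841278076171875), 87.95095825195312)
tallcard 47 z 0.07263177771117367 min [0.4344 0.3567 0.0691] max [0.4683 0.3642 0.075 ] ((451.3034362792969, 359.7324523925781), (7.32973051071167, 34.23412322998047), 87.37284088134766)
lowcard 46 z 0.05226388412688508 min [0.4358 0.2666 0.0478] max [0.5125 0.2938 0.0549] ((475.224365234375, 283.8523254394531), (14.400315284729004, 80.86310577392578), 75.2337646484375)
walls 228 z 0.03288539272822094 min [0.3932 0.2675 0.031 ] max [0.487  0.3713 0.037 ] ((441.5892333984375, 319.58331298828125), (101.11002349853516, 94.37791442871094), 88.06527709960938)
base 897 z 0.008265840327898273 min [0.3793 0.2484 0.005 ] max [0.5295 0.411  0.011 ] ((453.1938171386719, 328.829345703125), (161.9881134033203, 150.24542236328125), 88.6119155883789)
scene table z 0.00012663548113000083
hood 573 z 0.08054242760221482 min [0.4732 0.2671 0.0772] max [0.5169 0.3806 0.0831] ((494.61541748046875, 323.6579284667969), (113.90328216552734, 39.8023681640625), 87.4222412109375)
tallcard 94 z 0.07044839140848025 min [0.4316 0.3541 0.0662] max [0.4799 0.377  0.0757] ((457.6770935058594, 360.5247802734375), (51.73014450073242, 19.876115798950195), 15.569173812866211)
lowcard 211 z 0.050750357156101586 min [0.4316 0.2687 0.0461] max [0.5124 0.3668 0.056 ] ((471.9826354980469, 317.7453918457031), (79.38147735595703, 99.28868865966797), 0.8555940985679626)
walls 322 z 0.032634720900244454 min [0.3912 0.2671 0.031 ] max [0.5123 0.3739 0.037 ] ((453.47332763671875, 320.26837158203125), (97.20149993896484, 128.79295349121094), 83.02484130859375)
base 564 z 0.007842346392365593 min [0.3894 0.2661 0.0051] max [0.5985 0.5044 0.011 ] ((490.0098571777344, 383.44775390625), (251.8669891357422, 190.88478088378906), 81.06424713134766)
```

```bash
python3 - <<'E'
from h import *
np.set_printoptions(precision=4,suppress=True)
for n in ("top","scene"):
    im,d=load(n);X=cloud(n,im,d);br=im.astype(int).mean(2)
    v,u=np.mgrid[:384,:512]
    roi=((u>315)&(u<357)&(v>160)&(v<212)) if n=="top" else ((u>284)&(u<352)&(v>214)&(v<275))
    L=roi&(br>100)&(X[...,2]>.06)&(X[...,2]<.15)
    P=X[L]
    for _ in range(4):
        c=P.mean(0);nn=np.linalg.svd(P-c,full_matrices=False)[2][2];nn*=np.sign(nn[2])
        P=P[abs((P-c)@nn)<.003]
    print(n,len(P),"normal",nn,"tilt",np.degrees(np.arccos(nn[2])),"yaw",np.degrees(np.arctan2(-nn[1],-nn[0])))
    # in-plane coords
    yb=np.cross([0,0,1],-nn);yb/=np.linalg.norm(yb);xb=np.cross(yb,nn)
    # lid pixel mask -> contour hull on ray/plane, using plane z via ray-plane
    p=ctrl.camera_params(n);o=-p["R"].T@p["t"]
    def cast(uv):
        r=np.c_[uv,np.ones(len(uv))]@np.linalg.inv(p["mtx"]).T@p["R"]
        return o+r*(((c-o)@nn)/(r@nn))[:,None]
    m=((abs((X-c)@nn)<.004)&roi).astype(np.uint8)
    m=cv2.morphologyEx(m,cv2.MORPH_OPEN,np.ones((3,3)))
    cs=max(cv2.findContours(m,cv2.RETR_EXTERNAL,cv2.CHAIN_APPROX_NONE)[0],key=cv2.contourArea)[:,0].astype(float)
    Q=cast(cs)-c;R=cv2.minAreaRect((np.c_[Q@xb,Q@yb]*1000).astype(np.float32))
    print("lid rect",R,"centre",c+xb*R[0][0]/1e3+yb*R[0][1]/1e3)
    # slot: dark pixels inside
    hull=np.zeros((384,512),np.uint8);cv2.fillConvexPoly(hull,cv2.convexHull(cs.astype(np.int32)),1)
    hull=cv2.erode(hull,np.ones((5,5)))
    s=((hull>0)&(br<90)).astype(np.uint8)
    k,lab,st,ce=cv2.connectedComponentsWithStats(s);i=1+np.argmax(st[1:,4])
    uv=np.argwhere(lab==i)[:,::-1].astype(float)
    print("slot px",st[i],ce[i])
    Q=cast(uv)-c;R=cv2.minAreaRect((np.c_[Q@xb,Q@yb]*1000).astype(np.float32))
    print("slot rect",R,"centre",c+xb*R[0][0]/1e3+yb*R[0][1]/1e3, "xb",xb,"yb",yb)
E
```

```text
top 870 normal [-0.4959  0.0769  0.865 ] tilt 30.120718248777337 yaw -8.814498150506937
lid rect ((-0.7426071166992188, 0.137542724609375), (60.40153884887695, 104.97367095947266), 89.72024536132812) centre [0.5669 0.0147 0.1067]
slot px [329 170  14  34 222] [335.8423 186.1577]
slot rect ((-0.6368484497070312, 0.5624923706054688), (14.271890640258789, 80.6211166381836), 89.87736511230469) centre [0.5671 0.0151 0.1067] xb [ 0.8548 -0.1325  0.5018] yb [ 0.1532  0.9882 -0.    ]
scene 1457 normal [-0.494   0.0868  0.8651] tilt 30.103338166914114 yaw -9.966672905433516
lid rect ((0.00567626953125, 0.8167724609375), (103.6421127319336, 64.15374755859375), 0.3889519274234772) centre [0.5647 0.0145 0.1052]
slot px [297 230  43  29 214] [317.8551 243.8505]
slot rect ((1.5176353454589844, 1.823270559310913), (78.8714599609375, 9.3444185256958), 0.6412218809127808) centre [0.5661 0.0152 0.1059] xb [ 0.8521 -0.1497  0.5016] yb [ 0.1731  0.9849 -0.    ]
```

Measurements, with both cameras agreeing to within about 2 mm:

| Item | Result |
|---|---|
| Dock yaw | about -2.3° |
| Tall card | centre about x 0.468, y 0.360; top at 0.072 |
| Hood front edge | x about 0.476 |
| Slot centre | about (0.566, 0.015, 0.106) |
| Slot yaw | about -9.3° |
| Slot tilt | 30.1° |

The hood size (112 x 40), lid (105 x 60) and slot (81 x 14) match the sizes given. Next I move above the card.

Call:
drive_tool(steps=[[0.028,-0.024,-0.0075,0,0,0.024,110],[0.028,-0.024,-0.0075,0,0,0.024,110],[0.028,-0.024,-0.0075,0,0,0.024,110],[0.028,-0.024,-0.0075,0,0,0.024,110],[0.028,-0.024,-0.0075,0,0,0.024,110],[0.028,-0.024,-0.0075,0,0,0.024,110],[0.028,-0.024,-0.0075,0,0,0.024,110],[0.028,-0.024,-0.0075,0,0,0.024,110],[0.028,-0.024,-0.0075,0,0,0.024,110],[0.028,-0.024,-0.0075,0,0,0.023,110],[0,0,0,0,0,0,110],[0,0,0,0,0,0,110]])

```text
clock: 1.3
ee_pos: [0.4528, 0.3601, 0.1399]
eef_rot: [-0.0, 0.021, 1.0, -0.0]
wrist_force: [-0.1, -0.1, -1.0]
width: 0.0487
```

```bash
cat > snap.py <<'E'
from h import *
import sys
k=sys.argv[1];o=np.zeros((600,800,3),np.uint8)
for i,n in enumerate(("scene","top")):
    im,d=ctrl.capture(n);np.savez(f"pics/{n}{k}.npz",im=im,d=d)
    x,y,w,h=map(int,sys.argv[2+i].split(","))
    s=min(395/w,590/h)
    c=cv2.resize(im[y:y+h,x:x+w,::-1],None,fx=s,fy=s,interpolation=cv2.INTER_CUBIC)
    o[:c.shape[0],i*400:i*400+c.shape[1]]=c
cv2.imwrite(f"pics/s{k}.png",o[:600])
E
python3 snap.py 1 130,110,130,150 150,180,110,110
```

```text
(no output)
```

View pics/s1.png

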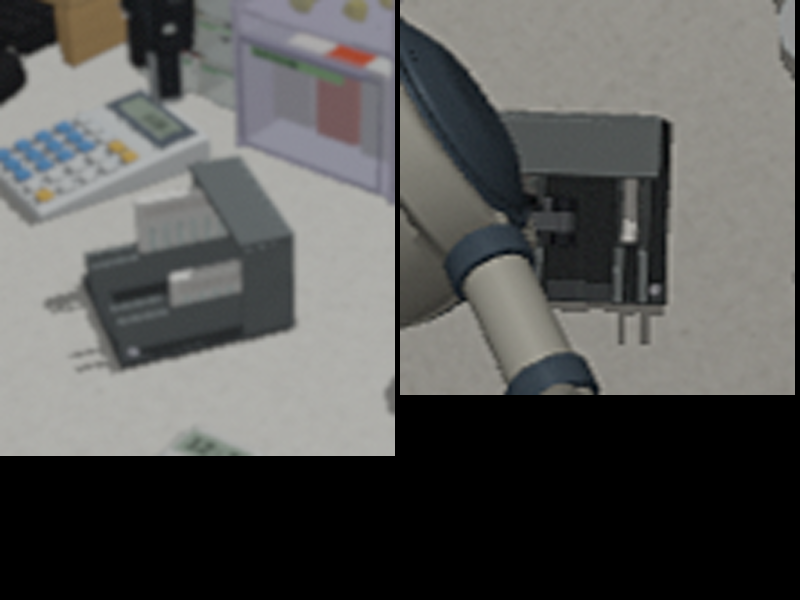

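The top view shows the arm over the dock, but the scene view doesn't show the gripper where I expected it. I'll look at the full scene picture.

```bash
python3 - <<'E'
from h import *
a,_=load("scene",0);b,_=load("scene",1)
print(abs(a.astype(int)-b).mean())
cv2.imwrite("pics/full1.png",b[:,:,::-1])
p=ctrl.camera_params("scene")
for X in ([.453,.36,.14],[.453,.36,.25],[.1725,.6,.215]):
    c=p["R"]@X+p["t"];print((p["mtx"]@c/c[2])[:2])
im,d=ctrl.capture("scene");cv2.imwrite("pics/full2.png",im[:,:,::-1]);print(abs(im.astype(int)-b).mean(),ctrl.observe()["clock"])
E
```

```text
5.270906236436632
[181.33434901 145.70396609]
[177.42554192  94.29528539]
[15.32147456 89.87720641]
0.8758714463975694 1.45
```

View pics/full2.png

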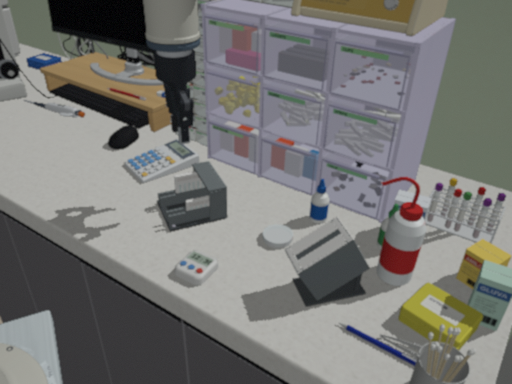

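The gripper is in the scene view after all, with its tips at about (183,138), right above the card's free top edge at (190,175). Now I descend and close.

Call:
drive_tool(steps=[[0,0,-0.025,0,0,0,110],[0,0,-0.025,0,0,0,110],[0,0,-0.024,0,0,0,110],[0,0,0,0,0,0,110],[0,0,0,0,0,0,110]])

```text
clock: 1.95
ee_pos: [0.4521, 0.3613, 0.0668]
eef_rot: [-0.0, 0.02, 1.0, -0.0]
wrist_force: [0.3, -0.3, 0.3]
width: 0.0488
```

```bash
python3 snap.py 2 130,110,130,150 150,180,110,110
```

```text
(no output)
```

View pics/s2.png

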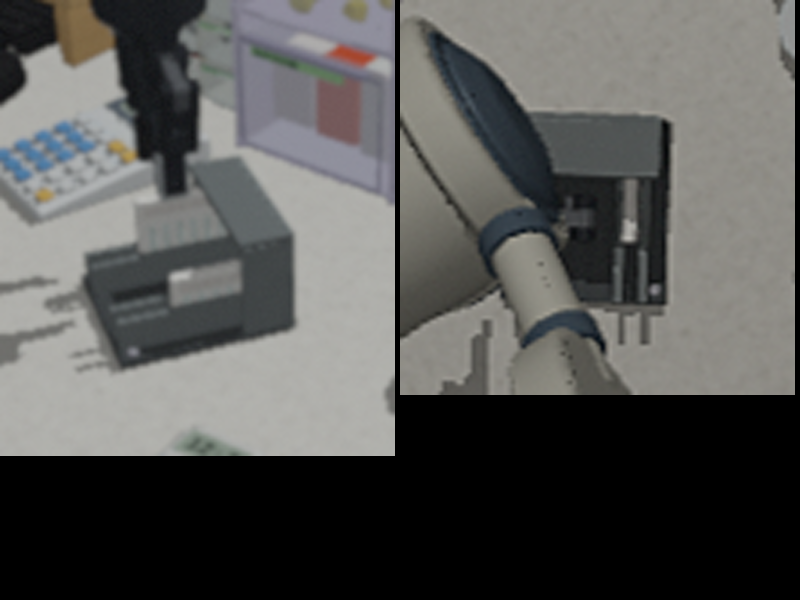

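```bash
python3 - <<'E'
from h import *
np.set_printoptions(precision=3,suppress=True)
p=ctrl.camera_params("scene")
for X in ([.452,.361,.067],[.452,.361,.053],[.452,.337,.053],[.452,.337,.065],[.452,.385,.065],[.452,.361,.072]):
    c=p["R"]@X+p["t"];print(X,(p["mtx"]@c/c[2])[:2])
im,d=load("scene",2);X=cloud("scene",im,d)
for v in range(140,192,4): print(v,[(tuple(np.round(X[v,u],3)),int(im[v,u].mean())) for u in (183,187,191)])
print(ctrl.observe()["ee_pos"])
im,d=load("top",2);X=cloud("top",im,d)
for u in range(190,210,2): print(u,[tuple(np.round(X[v,u],3)) for v in (238,241)])
E
```

```text
[0.452, 0.361, 0.067] [183.059 176.181]
[0.452, 0.361, 0.053] [183.488 181.764]
[0.452, 0.337, 0.053] [187.129 187.369]
[0.452, 0.337, 0.065] [186.779 182.539]
[0.452, 0.385, 0.065] [179.593 171.626]
[0.452, 0.361, 0.072] [182.904 174.166]
140 [((np.float64(0.439), np.float64(0.298), np.float64(0.185)), 31), ((np.float64(0.445), np.float64(0.292), np.float64(0.186)), 54), ((np.float64(0.454), np.float64(0.297), np.float64(0.183)), 56)]
144 [((np.float64(0.438), np.float64(0.296), np.float64(0.178)), 20), ((np.float64(0.446), np.float64(0.298), np.float64(0.175)), 39), ((np.float64(0.454), np.float64(0.296), np.float64(0.174)), 48)]
148 [((np.float64(0.438), np.float64(0.299), np.float64(0.168)), 25), ((np.float64(0.447), np.float64(0.301), np.float64(0.165)), 25), ((np.float64(0.454), np.float64(0.299), np.float64(0.164)), 24)]
152 [((np.float64(0.438), np.float64(0.3), np.float64(0.159)), 24), ((np.float64(0.447), np.float64(0.304), np.float64(0.155)), 34), ((np.float64(0.454), np.float64(0.302), np.float64(0.154)), 26)]
156 [((np.float64(0.439), np.float64(0.306), np.float64(0.147)
[... 2284 characters left out ...]
t64(0.305), np.float64(0.189)), (np.float64(0.45), np.float64(0.305), np.float64(0.187))]
200 [(np.float64(0.456), np.float64(0.301), np.float64(0.189)), (np.float64(0.45), np.float64(0.301), np.float64(0.189))]
202 [(np.float64(0.456), np.float64(0.297), np.float64(0.188)), (np.float64(0.45), np.float64(0.297), np.float64(0.186))]
204 [(np.float64(0.456), np.float64(0.295), np.float64(0.175)), (np.float64(0.45), np.float64(0.294), np.float64(0.184))]
206 [(np.float64(0.454), np.float64(0.313), np.float64(0.012)), (np.float64(0.447), np.float64(0.314), np.float64(0.006))]
208 [(np.float64(0.454), np.float64(0.308), np.float64(0.012)), (np.float64(0.447), np.float64(0.309), np.float64(0.01))]
```

The finger's visible tip measures about z = 0.088, but I expected about 0.06. I'll take one more picture now that the arm has settled, before trusting either number.

```bash
python3 snap.py 3 150,120,80,100 150,180,110,110; python3 - <<'E'
from h import *
a=load("scene",2)[0].astype(int);b=load("scene",3)[0];print(abs(a-b).mean())
X=cloud("scene",*load("scene",3));
m=(abs(X[...,0]-.452)<.012)&(X[...,1]<.345)&(X[...,1]>.31)&(X[...,2]>.02)&(X[...,2]<.13)
P=X[m];print(len(P),P.min(0),P.max(0))
for v in range(160,186,2): print(v,[(np.round(X[v,u],3).tolist(),int(b[v,u].mean())) for u in (181,184,187)])
s=ctrl.observe();print(s["ee_pos"],s["qpos"],s["width"])
E
```

```text
0.8302544487847222
160 [0.44030206 0.32173413 0.08554151] [0.46355777 0.33900791 0.12725581]
160 [([0.44, 0.326, 0.127], 62), ([0.441, 0.308, 0.137], 30), ([0.447, 0.307, 0.136], 22)]
162 [([0.442, 0.333, 0.119], 92), ([0.446, 0.325, 0.122], 40), ([0.452, 0.324, 0.121], 25)]
164 [([0.441, 0.331, 0.115], 102), ([0.446, 0.325, 0.117], 48), ([0.452, 0.327, 0.115], 28)]
166 [([0.442, 0.335, 0.108], 108), ([0.446, 0.327, 0.112], 53), ([0.451, 0.324, 0.112], 26)]
168 [([0.441, 0.334, 0.105], 110), ([0.445, 0.326, 0.108], 59), ([0.451, 0.324, 0.108], 27)]
170 [([0.441, 0.334, 0.099], 116), ([0.445, 0.327, 0.103], 61), ([0.452, 0.328, 0.1], 24)]
172 [([0.441, 0.334, 0.095], 147), ([0.445, 0.328, 0.097], 66), ([0.451, 0.327, 0.097], 29)]
174 [([0.448, 0.36, 0.074], 179), ([0.446, 0.331, 0.091], 89), ([0.452, 0.33, 0.09], 91)]
176 [([0.447, 0.358, 0.07], 148), ([0.453, 0.358, 0.069], 122), ([0.46, 0.359, 0.067], 125)]
178 [([0.447, 0.359, 0.065], 122), ([0.453, 0.36, 0.063], 121), ([0.46, 0.359, 0.062], 120)]
180 [([0.446, 0.359, 0.06], 123), ([0.452, 0.355, 0.061], 125), ([0.459, 0.358, 0.057], 128)]
182 [([0.446, 0.358, 0.056], 130), ([0.452, 0.358, 0.054], 130), ([0.459, 0.36, 0.051], 129)]
184 [([0.446, 0.361, 0.049], 129), ([0.452, 0.36, 0.048], 127), ([0.458, 0.357, 0.048], 127)]
[0.45308058 0.36125666 0.06753775] [ 5.70071196e-01  6.09762470e-01  1.61324518e+00  1.61151986e-05
  9.16628805e-01 -9.60204334e-01] 0.04835886302255018
```

View pics/s3.png

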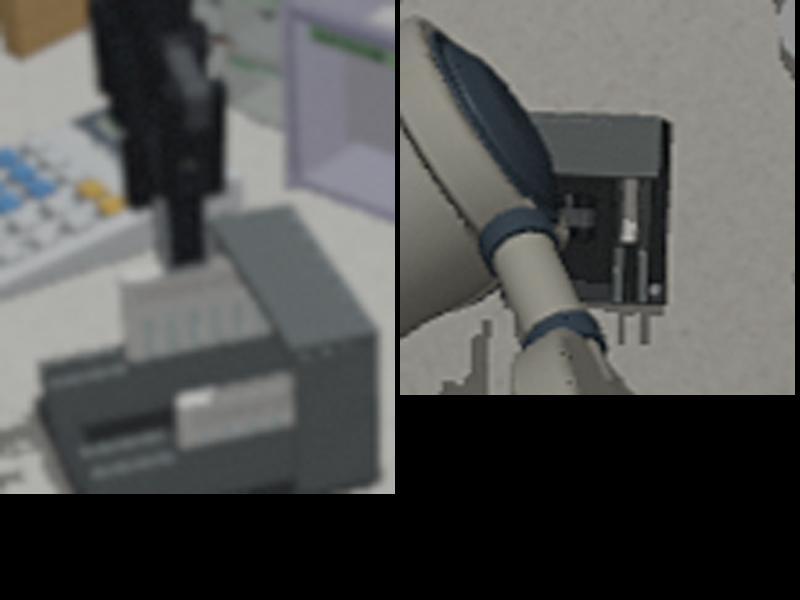

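The picture and depth agree. The fingertip ends at about (184,175), with its face at y = 0.333 and z = 0.087. The card's face is visible unobstructed below it, so the tips stand about 2.7 cm higher than the reported TCP and nose length imply. Closing here would miss the card. I'll go 25 mm lower, check the tip against the card again, and only then close.

Call:
drive_tool(steps=[[0,-0.001,-0.013,0,0,0,110],[0,0,-0.013,0,0,0,110],[0,0,0,0,0,0,110],[0,0,0,0,0,0,110]])

```text
clock: 2.55
ee_pos: [0.4522, 0.3594, 0.0396]
eef_rot: [-0.001, 0.02, 1.0, -0.0]
wrist_force: [0.2, -1.0, 0.3]
width: 0.0486
```

```bash
python3 snap.py 4 150,120,80,100 150,180,110,110; python3 - <<'E'
from h import *
b=load("scene",4)[0]
X=cloud("scene",*load("scene",4));
for v in range(166,196,2): print(v,[(np.round(X[v,u],3).tolist(),int(b[v,u].mean())) for u in (181,184,187)])
s=ctrl.observe();print(s["ee_pos"],s["wrist_force"],s["width"])
E
```

```text
166 [([0.439, 0.326, 0.114], 28), ([0.438, 0.302, 0.127], 23), ([0.445, 0.302, 0.125], 26)]
168 [([0.439, 0.327, 0.109], 24), ([0.439, 0.303, 0.122], 23), ([0.447, 0.31, 0.116], 26)]
170 [([0.439, 0.327, 0.104], 25), ([0.439, 0.305, 0.116], 24), ([0.446, 0.309, 0.112], 26)]
172 [([0.439, 0.33, 0.098], 46), ([0.439, 0.307, 0.111], 36), ([0.444, 0.303, 0.111], 24)]
174 [([0.441, 0.337, 0.088], 136), ([0.439, 0.307, 0.106], 66), ([0.45, 0.323, 0.094], 23)]
176 [([0.447, 0.359, 0.07], 130), ([0.445, 0.329, 0.087], 71), ([0.449, 0.323, 0.089], 27)]
178 [([0.447, 0.36, 0.064], 108), ([0.445, 0.332, 0.081], 75), ([0.449, 0.322, 0.085], 27)]
180 [([0.446, 0.358, 0.061], 113), ([0.444, 0.329, 0.078], 79), ([0.449, 0.323, 0.08], 26)]
182 [([0.446, 0.358, 0.056], 127), ([0.445, 0.332, 0.071], 83), ([0.448, 0.32, 0.077], 26)]
184 [([0.445, 0.358, 0.051], 127), ([0.444, 0.332, 0.066], 87), ([0.448, 0.323, 0.071], 26)]
186 [([0.446, 0.36, 0.044], 126), ([0.444, 0.331, 0.062], 100), ([0.45, 0.329, 0.062], 82)]
188 [([0.445, 0.358, 0.041], 131), ([0.451, 0.358, 0.039], 119), ([0.457, 0.357, 0.038], 127)]
190 [([0.445, 0.359, 0.035], 128), ([0.451, 0.357, 0.035], 122), ([0.457, 0.356, 0.033], 115)]
192 [([0.444, 0.359, 0.03], 94), ([0.449, 0.354, 0.032], 77), ([0.454, 0.349, 0.033], 68)]
194 [([0.442, 0.352, 0.03], 66), ([0.449, 0.355, 0.026], 68), ([0.455, 0.352, 0.026], 68)]
[0.45268054 0.35975349 0.04031572] [ 0.00354489 -0.13523495 -1.44779071] 0.04833484747585591
```

View pics/s4.png

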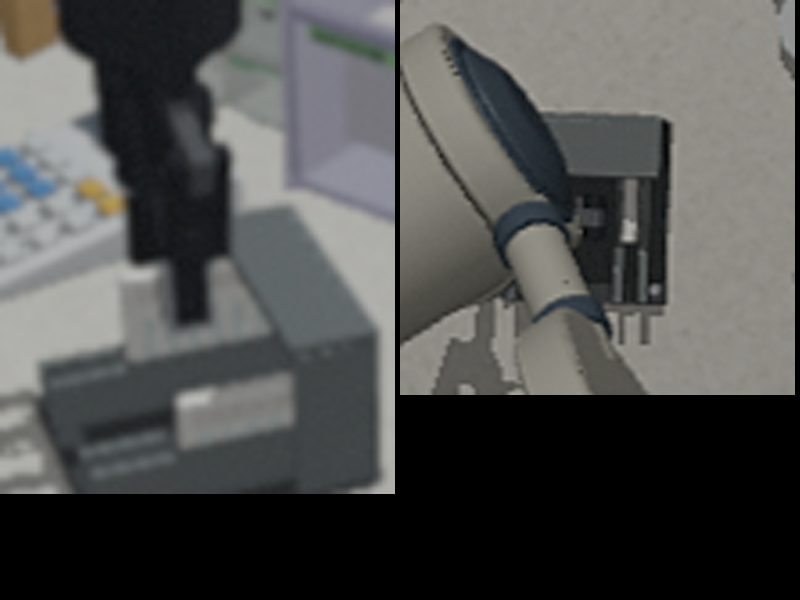

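The fingertips now flank the card, with the tip at about (187,187) and z = 0.060 against the card top at 0.072. Closing will swing them a little lower. The wall tops at 0.034 stay clear, so I close.

Call:
drive_tool(steps=[[0,0,0,0,0,0,255],[0,0,0,0,0,0,255],[0,0,0,0,0,0,255],[0,0,0,0,0,0,255],[0,0,0,0,0,0,255],[0,0,0,0,0,0,255]])

```text
clock: 3.25
ee_pos: [0.4528, 0.3599, 0.0406]
eef_rot: [0.0, 0.02, 1.0, 0.0]
wrist_force: [-1.2, -0.4, 6.1]
width: 0.0064
```

```bash
python3 snap.py 5 150,120,80,100 150,180,110,110; python3 - <<'E'
from h import *
b=load("scene",5)[0]
X=cloud("scene",*load("scene",5));
for v in range(166,196,2): print(v,[(np.round(X[v,u],3).tolist(),int(b[v,u].mean())) for u in (178,184,187)])
s=ctrl.observe();print(s["ee_pos"],s["wrist_force"],s["width"],s["eef_rot"])
E
```

```text
166 [([0.44, 0.349, 0.101], 60), ([0.443, 0.319, 0.117], 24), ([0.452, 0.326, 0.111], 31)]
168 [([0.444, 0.365, 0.087], 72), ([0.446, 0.328, 0.106], 23), ([0.451, 0.326, 0.106], 24)]
170 [([0.443, 0.365, 0.082], 83), ([0.45, 0.343, 0.092], 26), ([0.457, 0.344, 0.09], 23)]
172 [([0.443, 0.364, 0.078], 103), ([0.45, 0.344, 0.087], 27), ([0.457, 0.346, 0.084], 26)]
174 [([0.442, 0.363, 0.073], 145), ([0.449, 0.343, 0.083], 26), ([0.456, 0.343, 0.081], 26)]
176 [([0.44, 0.358, 0.072], 154), ([0.45, 0.347, 0.076], 25), ([0.456, 0.345, 0.076], 25)]
178 [([0.44, 0.358, 0.067], 124), ([0.449, 0.345, 0.072], 25), ([0.456, 0.345, 0.071], 24)]
180 [([0.44, 0.359, 0.062], 122), ([0.449, 0.344, 0.068], 35), ([0.456, 0.348, 0.064], 45)]
182 [([0.439, 0.358, 0.058], 129), ([0.451, 0.354, 0.057], 96), ([0.457, 0.351, 0.057], 107)]
184 [([0.439, 0.359, 0.052], 129), ([0.452, 0.357, 0.05], 123), ([0.458, 0.358, 0.047], 128)]
186 [([0.439, 0.36, 0.047], 128), ([0.452, 0.359, 0.044], 124), ([0.458, 0.356, 0.044], 128)]
188 [([0.438, 0.359, 0.042], 131), ([0.45, 0.355, 0.041], 124), ([0.458, 0.358, 0.037], 129)]
190 [([0.437, 0.357, 0.038], 130), ([0.45, 0.356, 0.035], 121), ([0.457, 0.356, 0.033], 117)]
192 [([0.438, 0.36, 0.031], 118), ([0.449, 0.352, 0.033], 79), ([0.455, 0.351, 0.032], 70)]
194 [([0.435, 0.351, 0.033], 68), ([0.449, 0.352, 0.028], 68), ([0.454, 0.35, 0.028], 68)]
[0.45273902 0.35985939 0.0406298 ] [-1.15855534  0.2299206   6.0739038 ] 0.006584303954775886 [2.20988387e-04 2.03787457e-02 9.99792291e-01 1.82788067e-04]
```

View pics/s5.png

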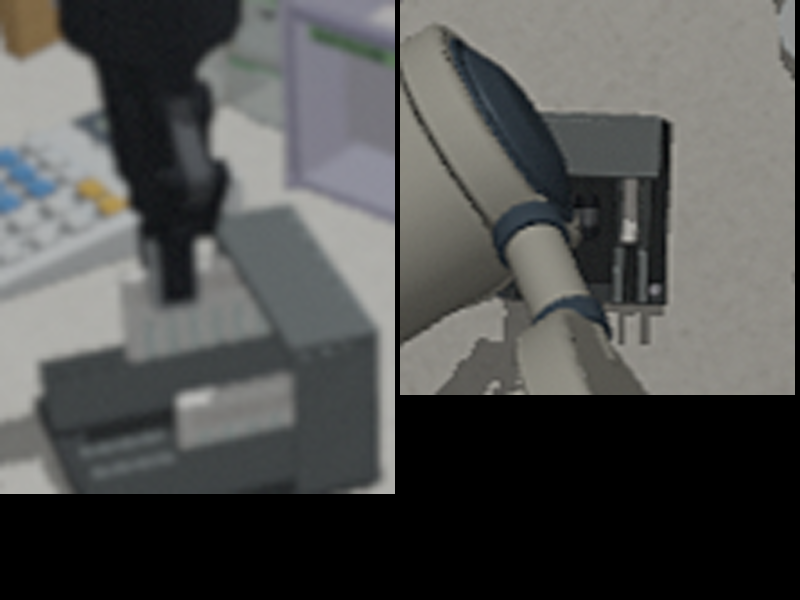

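The width reads 6.5 mm on the 8 mm card and the pads sit on its upper 12 mm, so it is gripped. Next I slide it 36 mm forward along the groove (yaw -2.3°).

Call:
drive_tool(steps=[[-0.002,0.0001,0,0,0,0,255],[-0.004,0.0002,0,0,0,0,255],[-0.005,0.0002,0,0,0,0,255],[-0.005,0.0002,0,0,0,0,255],[-0.005,0.0002,0,0,0,0,255],[-0.005,0.0002,0,0,0,0,255],[-0.005,0.0002,0,0,0,0,255],[-0.005,0.0002,0,0,0,0,255],[0,0,0,0,0,0,255],[0,0,0,0,0,0,255]])

```text
clock: 4.35
ee_pos: [0.4162, 0.3614, 0.0406]
eef_rot: [0.0, 0.02, 1.0, 0.0]
wrist_force: [-1.8, 1.7, 8.0]
width: 0.0066
```

```bash
python3 snap.py 6 130,120,100,120 150,180,110,110; python3 - <<'E'
from h import *
b=load("scene",6)[0];X=cloud("scene",b,load("scene",6)[1])
m=(abs(X[...,1]-.361)<.006)&(X[...,2]>.036)&(X[...,2]<.078)&(b.mean(2)>100)
m=cv2.morphologyEx(m.astype(np.uint8),cv2.MORPH_OPEN,np.ones((2,2)))>0
P=X[m];print(len(P),P.min(0),P.max(0),np.percentile(P,[2,98],axis=0))
s=ctrl.observe();print(s["ee_pos"],s["wrist_force"],s["width"])
E
```

```text
466 [ 0.21612244 -0.45831706 -0.00147667] [0.66068091 0.46671499 0.58828377] [[0.39687237 0.35326606 0.03276835]
 [0.65790564 0.36395445 0.07209119]]
[0.41623377 0.361425   0.04061001] [-2.48324797  1.0870069   9.01748594] 0.006334630945803028
```

View pics/s6.png

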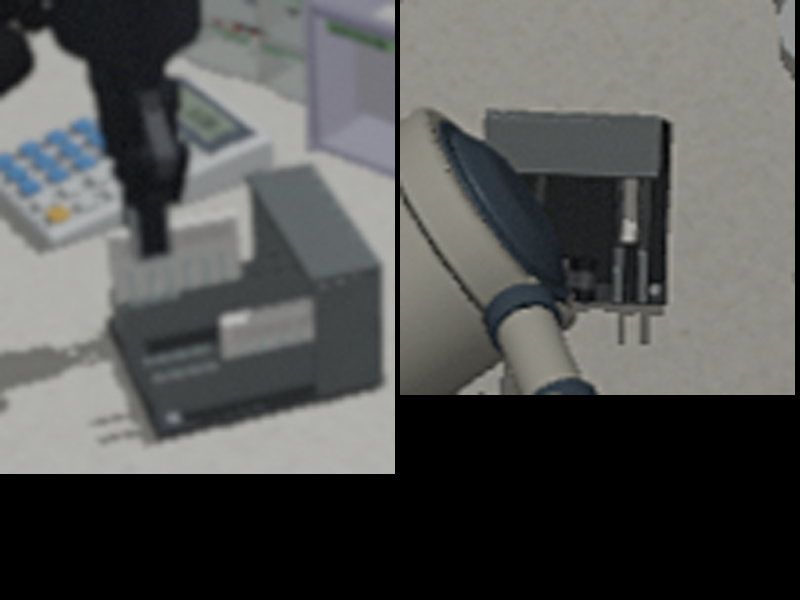

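The card moved with the gripper. Its front edge is at x = 0.397, so its rear is at about 0.467. In the scene crop there is a visible gap to the hood at (245,250). Its centre is about 44 mm ahead of the hood edge. Now I lift it.

Call:
drive_tool(steps=[[0,0,0.004,0,0,0,255],[0,0,0.008,0,0,0,255],[0,0,0.012,0,0,0,255],[0,0,0.016,0,0,0,255],[0,0,0.02,0,0,0,255],[0,0,0.02,0,0,0,255],[0,0,0.02,0,0,0,255],[0,0,0.02,0,0,0,255],[0,0,0.02,0,0,0,255],[0,0,0.02,0,0,0,255],[0,0,0,0,0,0,255],[0,0,0,0,0,0,255]])

```text
clock: 5.65
ee_pos: [0.4165, 0.3611, 0.2009]
eef_rot: [0.0, 0.02, 1.0, 0.0]
wrist_force: [0.7, -0.4, -0.6]
width: 0.0061
```

```bash
python3 snap.py 7 110,60,130,160 150,180,110,110; python3 - <<'E'
from h import *
np.set_printoptions(precision=4,suppress=True)
b,d=load("scene",7);X=cloud("scene",b,d);v,u=np.mgrid[:384,:512]
m=(d>0)&(abs(X[...,1]-.361)<.009)&(X[...,2]>.09)&(X[...,2]<.23)&(abs(X[...,0]-.43)<.06)&(b.mean(2)>90)
P=X[m];print(len(P),np.percentile(P,[1,99],axis=0))
pts=np.argwhere(m)[:,::-1].astype(np.float32);print(cv2.minAreaRect((P[:,[0,2]]*1000).astype(np.float32)))
s=ctrl.observe();print(s["ee_pos"],s["wrist_force"],s["width"],s["qpos"])
E
```

```text
970 [[0.3955 0.3531 0.169 ]
 [0.4642 0.3628 0.2292]]
((430.29278564453125, 198.73548889160156), (70.268798828125, 62.8123779296875), 0.4721493422985077)
[0.4161 0.3608 0.1998] [-0.8563  0.2082  0.0934] 0.006557123004505857 [ 0.606   0.4065  1.5494 -0.      1.1868 -0.924 ]
```

View pics/s7.png

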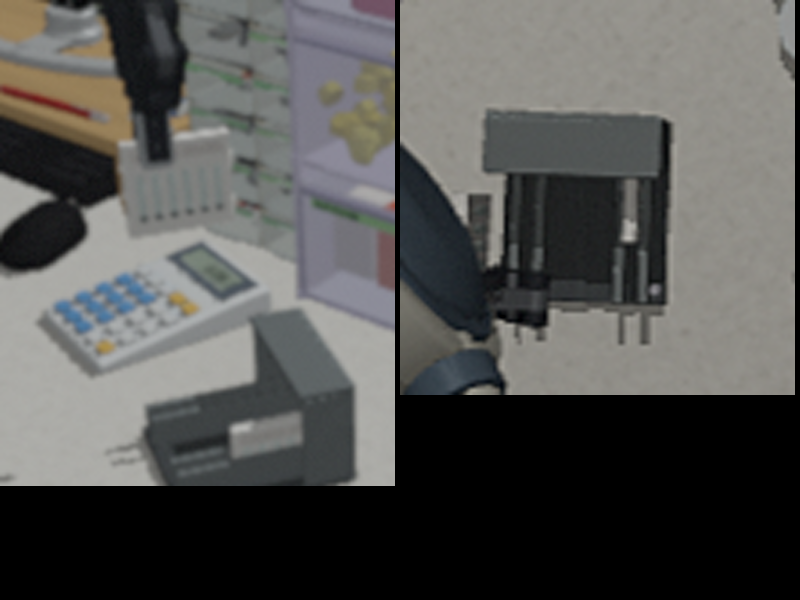

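The lift worked. The card is level and measures 70 x 63 mm, spanning x 0.396–0.464 and z 0.168–0.232. Its centre is 14.4 mm ahead of the TCP along x and level with it in z. Before the transfer I'll check the clearances around the bin.

```bash
python3 - <<'E'
from h import *
np.set_printoptions(precision=3,suppress=True)
X=np.concatenate([cloud(n,*load(n,0))[load(n,0)[1]>0] for n in("scene","top")])
for nm,x0,x1,y0,y1 in (("rear of bin",.60,.75,-.12,.08),("rear2",.56,.60,-.12,-.03),("path",.40,.56,-.1,.25),("dropper",.55,.65,.1,.25),("path rear",.56,.62,.05,.35)):
    m=(X[:,0]>x0)&(X[:,0]<x1)&(X[:,1]>y0)&(X[:,1]<y1)&(X[:,2]>.01)&(X[:,2]<.5)
    P=X[m]
    for z0 in (.05,.10,.15,.2,.3):
        Q=P[P[:,2]>z0]
        if len(Q)>5: print(nm,">",z0,len(Q),Q.min(0),Q.max(0))
E
```

```text
rear of bin > 0.05 4602 [ 0.6   -0.044  0.05 ] [0.75  0.069 0.211]
rear of bin > 0.1 2762 [ 0.6   -0.044  0.1  ] [0.749 0.041 0.211]
rear of bin > 0.15 675 [ 0.675 -0.031  0.15 ] [0.741 0.019 0.211]
rear of bin > 0.2 169 [ 0.684 -0.014  0.2  ] [0.723 0.013 0.211]
path > 0.05 1589 [ 0.517 -0.014  0.05 ] [0.56  0.054 0.106]
path > 0.1 127 [ 0.547 -0.014  0.1  ] [0.56  0.045 0.106]
```

Nothing stands above 0.106 on the path, and the tall bottle starts at x > 0.67, so the way is clear. I transfer with yaw first.

Call:
drive_tool(steps=[[0.008,-0.02,0,0,0,-0.011,255],[0.008,-0.03,0,0,0,-0.011,255],[0.008,-0.035,0,0,0,-0.011,255],[0.008,-0.035,0,0,0,-0.011,255],[0.008,-0.035,0,0,0,-0.011,255],[0.008,-0.035,0,0,0,-0.011,255],[0.008,-0.035,0,0,0,-0.011,255],[0.008,-0.035,0,0,0,-0.011,255],[0.008,-0.035,0,0,0,-0.011,255],[0.006,-0.025,0,0,0,-0.011,255],[0.006,-0.017,0,0,0,-0.011,255],[0,0,0,0,0,0,255]])

```text
clock: 6.95
ee_pos: [0.5008, 0.0224, 0.1996]
eef_rot: [-0.001, 0.082, 0.997, -0.0]
wrist_force: [0.6, 0.1, 0.3]
width: 0.006
```

Call:
drive_tool(steps=[[0,0,0,-0.0141,-0.0861,0,255],[0,0,0,-0.0141,-0.0861,0,255],[0,0,0,-0.0141,-0.0861,0,255],[0,0,0,-0.0141,-0.0861,0,255],[0,0,0,-0.0141,-0.0861,0,255],[0,0,0,-0.0141,-0.0861,0,255],[0,0,0,0,0,0,255],[0,0,0,0,0,0,255],[0,0,0,0,0,0,255]])

```text
clock: 7.85
ee_pos: [0.5014, 0.0243, 0.2005]
eef_rot: [0.257, 0.078, 0.963, -0.021]
wrist_force: [0.7, -0.2, -0.9]
width: 0.0067
```

```bash
python3 snap.py 8 240,130,150,200 290,110,110,140; python3 - <<'E'
from h import *
from scipy.spatial.transform import Rotation as Ro
np.set_printoptions(precision=4,suppress=True)
s=ctrl.observe();print(s["ee_pos"],s["wrist_force"],s["width"],s["qpos"])
q=s["eef_rot"];R=Ro.from_quat(np.r_[q[1:],q[0]]).as_matrix();print(R)
E
```

```text
[0.5015 0.0241 0.2006] [-0.1539  0.229   0.3061] 0.006408877518486759 [-0.0216  0.1851  2.0881 -0.2026  0.3562 -1.2588]
[[-0.8549  0.1614  0.493 ]
 [ 0.1397  0.9869 -0.0808]
 [-0.4996 -0.0002 -0.8662]]
```

View pics/s8.png

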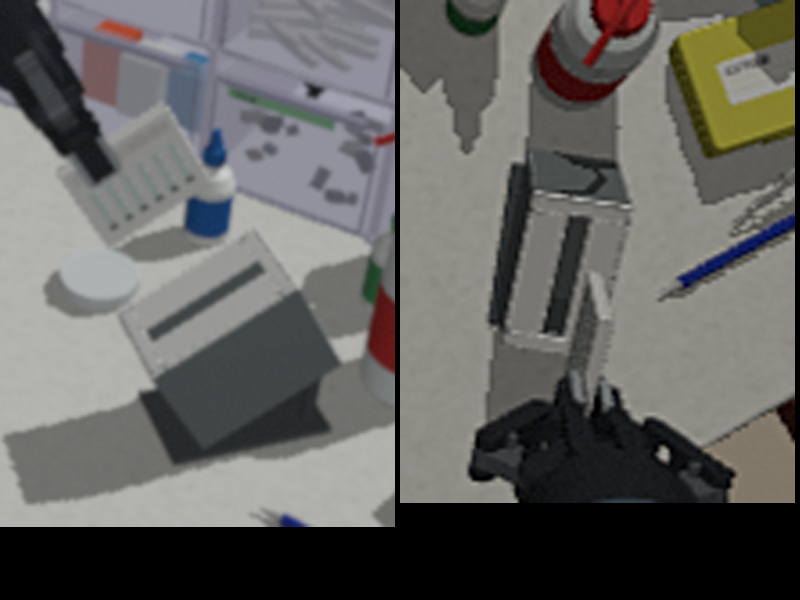

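The tilt matches the slot. In the scene crop the card (130,175) is parallel to the slot (205,300). Next I measure the card's actual centre and axes.

```bash
cat > meas.py <<'E'
from h import *
import sys
np.set_printoptions(precision=4,suppress=True)
k=sys.argv[1];s=ctrl.observe();tcp=s["ee_pos"];print(s["ee_pos"])
ps=np.radians(-9.3);yb=np.array([-np.sin(ps),np.cos(ps),0]);h=np.array([np.cos(ps),np.sin(ps),0])
xb=h*np.cos(np.pi/6)+np.array([0,0,.5]);bz=np.cross(xb,yb)
slot=np.array([.566,.0149,.106])
for n in("scene","top"):
    b,d=load(n,k);X=cloud(n,b,d);q=X-(tcp+.0144*xb);a,y,z=q@xb,q@yb,q@bz
    m=(d>0)&(abs(a)<.045)&(abs(y)<.012)&(abs(z)<.042)&(b.mean(2)>75)&((X-slot)@bz>.006)
    m=cv2.morphologyEx(m.astype(np.uint8),cv2.MORPH_OPEN,np.ones((2,2)))>0
    r=np.c_[a[m],y[m],z[m]]*1000;print(n,len(r));print(np.percentile(r,[1,50,99],axis=0))
    if n=="scene":
        f=r[abs(r[:,1]+4)<5];c=f.mean(0);nn=np.linalg.svd(f-c)[2][2];print("face n",nn/nn[1],"c",c, cv2.minAreaRect(f[:,[0,2]].astype(np.float32)))
    else:
        A=np.c_[r[:,0],np.ones(len(r))];print("top fit y(a)",np.linalg.lstsq(A,r[:,1],rcond=None)[0])
print("TCP+14.4xb rel slot (bin axes mm)",[1000*(tcp+.0144*xb-slot)@v for v in(xb,yb,bz)],"axes",xb,yb,bz)
E
python3 meas.py 8
```

```text
[0.5015 0.0241 0.2006]
scene 1615
[[ -35.24     -9.6349 -237.3678]
 [   2.3544   -2.4731   -1.6005]
 [  38.1475  228.7881   35.0548]]
face n [-0.0084  1.      0.0155] c [ 0.8318 -2.6302 -0.3322] ((-0.6962699890136719, 2.024883270263672), (71.85343933105469, 69.4657974243164), 89.87997436523438)
top 194
[[ -97.2537  -53.3646 -200.4426]
 [   9.2631   -1.5273   29.0181]
 [  36.5909    8.4861   46.1466]]
top fit y(a) [ 0.4257 -9.1315]
TCP+14.4xb rel slot (bin axes mm) [np.float64(5.260004344229401), np.float64(-1.3275194053249162), np.float64(114.46604194999712)] axes [ 0.8546 -0.14    0.5   ] [0.1616 0.9869 0.    ] [-0.4934  0.0808  0.866 ]
```

```bash
sed -i 's/^    m=cv2.morph.*$/    m=(cv2.erode(m.astype(np.uint8),np.ones((3,3)))>0) if n=="scene" else m/; s/top fit y(a)",/top fit y(a)",np.median(r[r[:,2]>20],axis=0),/' meas.py; python3 meas.py 8; python3 - <<'E'
import cv2,numpy as np
im=np.load("pics/top8.npz")["im"][165:225,325:365,::-1]
cv2.imwrite("pics/t8.png",cv2.resize(im,None,fx=10,fy=10,interpolation=cv2.INTER_NEAREST))
E
```

```text
[0.5015 0.0241 0.2006]
scene 1336
[[-33.2117  -8.7951 -28.9425]
 [  2.6251  -2.5358   0.3316]
 [ 31.4475   0.4011  31.7242]]
face n [-0.0062  1.      0.0099] c [ 1.0112 -2.5955  0.5783] ((-0.8991279602050781, 3.86016845703125), (65.77071380615234, 68.17427062988281), 0.04432870075106621)
top 212
[[-14.9568  -8.9309 -31.4281]
 [ 18.7545   0.745   28.8012]
 [ 36.4501   8.9075  40.0041]]
top fit y(a) [ 9.5667  0.1735 30.638 ] [-0.0071  0.6152]
TCP+14.4xb rel slot (bin axes mm) [np.float64(5.260004344229401), np.float64(-1.3275194053249162), np.float64(114.46604194999712)] axes [ 0.8546 -0.14    0.5   ] [0.1616 0.9869 0.    ] [-0.4934  0.0808  0.866 ]
```

View pics/t8.png

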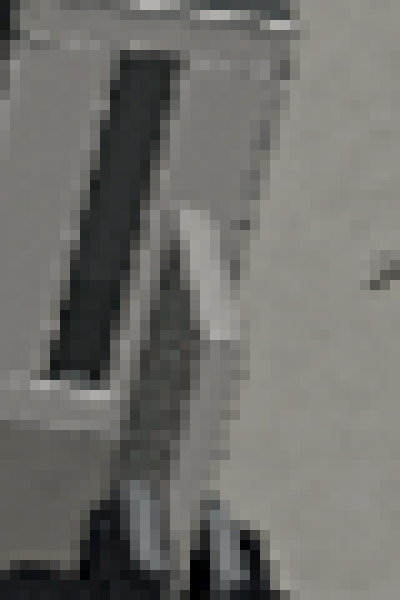

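The card's axes are parallel to the slot within about 0.5°. The lateral error is about 0.5 mm, the along-slot error about 5 mm, and the lower edge is about 82 mm above the lid. I correct these and approach to about 12 mm, then look again.

Call:
drive_tool(steps=[[0.0061,-0.0009,-0.0126,0,0,0,255],[0.0061,-0.0009,-0.0126,0,0,0,255],[0.0061,-0.0009,-0.0126,0,0,0,255],[0.0062,-0.0009,-0.0126,0,0,0,255],[0.0062,-0.001,-0.0125,0,0,0,255],[0,0,0,0,0,0,255],[0,0,0,0,0,0,255],[0,0,0,0,0,0,255]])

```text
clock: 8.75
ee_pos: [0.5314, 0.0195, 0.138]
eef_rot: [0.258, 0.078, 0.963, -0.021]
wrist_force: [0.6, 0.1, -1.1]
width: 0.0064
```

```bash
python3 snap.py 9 280,170,100,130 310,140,70,100; python3 meas.py 9
```

```text
[0.5314 0.0196 0.1381]
scene 1085
[[-33.0349  -8.3258 -29.0748]
 [  3.1725  -2.7676  -0.444 ]
 [ 31.2951   0.1258  31.9489]]
face n [-0.0048  1.      0.0067] c [ 1.0537 -2.7908  0.5508] ((-0.8740863800048828, 2.4263153076171875), (65.53258514404297, 65.7574234008789), 89.36873626708984)
top 174
[[-14.8411  -9.8679 -28.6877]
 [ 18.0928   0.023   29.6156]
 [ 36.1542   8.9097  40.5642]]
top fit y(a) [ 9.15   -0.1501 30.6831] [ 0.0127 -0.1924]
TCP+14.4xb rel slot (bin axes mm) [np.float64(0.22540323924033956), np.float64(-0.9604154001064276), np.float64(45.2224249649699)] axes [ 0.8546 -0.14    0.5   ] [0.1616 0.9869 0.    ] [-0.4934  0.0808  0.866 ]
```

View pics/s9.png

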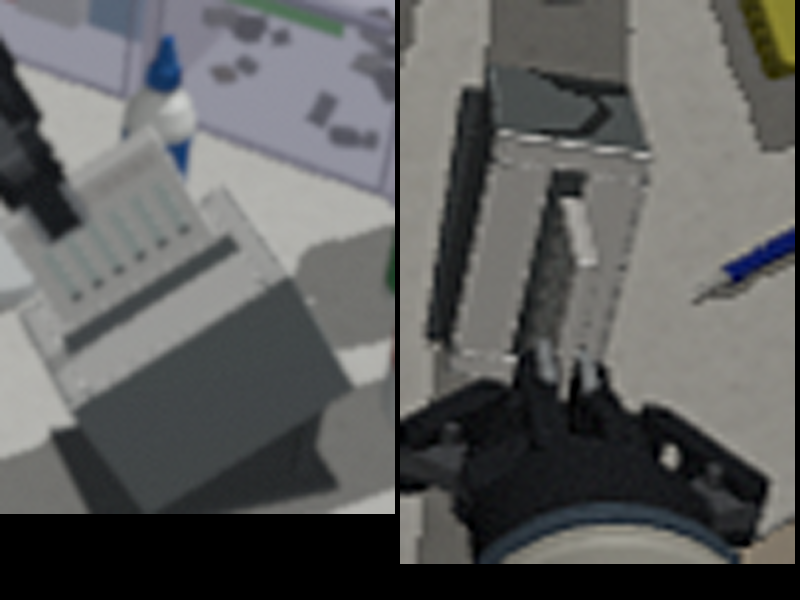

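The scene crop shows the card's lower edge lined up along the slot, from (65,350) to (235,240), about 13 mm above the lid. The lateral offset is under 1 mm in both views. I insert the first 22 mm gently and watch the force.

Call:
drive_tool(steps=[[0.0023,0,-0.0038,0,0,0,255],[0.0022,-0.0003,-0.0038,0,0,0,255],[0.0022,-0.0003,-0.0038,0,0,0,255],[0.0022,-0.0004,-0.0038,0,0,0,255],[0.0022,-0.0004,-0.0038,0,0,0,255],[0,0,0,0,0,0,255],[0,0,0,0,0,0,255]])

```text
clock: 9.55
ee_pos: [0.5423, 0.0182, 0.1181]
eef_rot: [0.258, 0.078, 0.963, -0.021]
wrist_force: [0.3, 0.4, 0.5]
width: 0.0065
```

```bash
python3 snap.py 10 280,170,100,130 310,140,70,100; python3 meas.py 10
```

```text
[0.5423 0.0182 0.1184]
scene 753
[[-33.2144  -8.6931 -13.4786]
 [  4.7441  -2.7859   7.3773]
 [ 31.2242   0.9627  32.2002]]
face n [-0.008   1.      0.0068] c [ 2.4209 -2.817   8.4626] ((-1.0114021301269531, 9.994367599487305), (65.31098175048828, 52.20380783081055), 0.0750996395945549)
top 143
[[-14.0077  -8.8113 -11.7303]
 [ 17.9475   0.2894  30.1719]
 [ 36.401    8.7746  40.3913]]
top fit y(a) [11.5314 -0.0214 30.7389] [ 0.0161 -0.1434]
TCP+14.4xb rel slot (bin axes mm) [np.float64(-0.090036011160052), np.float64(-0.5667954791215479), np.float64(22.653014421435326)] axes [ 0.8546 -0.14    0.5   ] [0.1616 0.9869 0.    ] [-0.4934  0.0808  0.866 ]
```

View pics/s10.png

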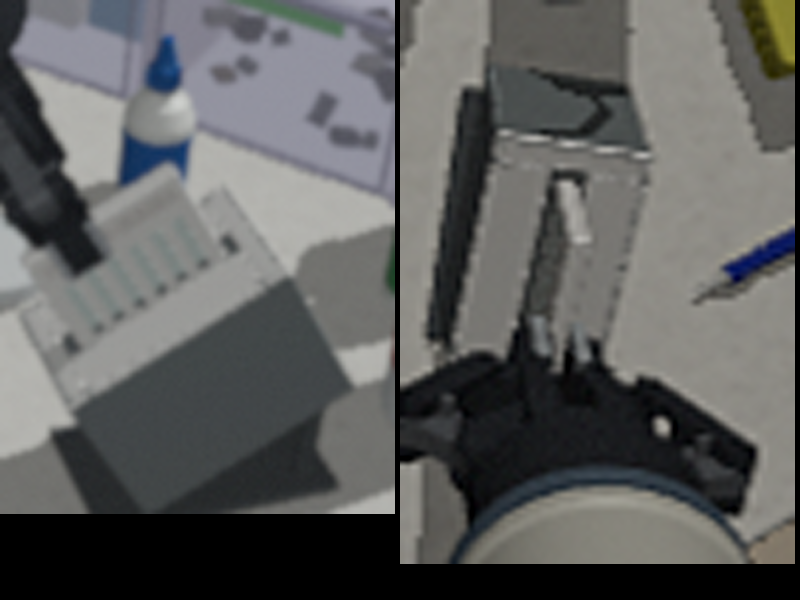

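The card's lower edge is about 9 mm inside the slot. Slot is visible at both ends, at (70,345) and (232,243), and there is no contact force. I continue another 32 mm.

Call:
drive_tool(steps=[[0.0023,-0.0004,-0.004,0,0,0,255],[0.0023,-0.0004,-0.004,0,0,0,255],[0.0023,-0.0004,-0.004,0,0,0,255],[0.0023,-0.0004,-0.004,0,0,0,255],[0.0023,-0.0004,-0.004,0,0,0,255],[0.0023,-0.0003,-0.004,0,0,0,255],[0.002,-0.0003,-0.0035,0,0,0,255],[0,0,0,0,0,0,255],[0,0,0,0,0,0,255]])

```text
clock: 10.55
ee_pos: [0.5611, 0.0183, 0.0979]
eef_rot: [0.252, 0.079, 0.964, -0.025]
wrist_force: [-2.9, -0.9, -3.6]
width: 0.0065
```

```bash
python3 snap.py 11 280,170,100,130 310,140,70,100; python3 meas.py 11
```

```text
[0.561  0.0183 0.098 ]
scene 253
[[-32.8196  -8.8825  13.1243]
 [  9.9673  -2.5489  24.5182]
 [ 31.3987   1.5635  33.7477]]
face n [-0.019   1.     -0.0207] c [ 5.4927 -2.7842 23.6849] ((-0.6433944702148438, 24.453004837036133), (23.5703125, 65.0346908569336), 89.8690414428711)
top 120
[[-14.6346  -8.7138  12.3339]
 [ 13.0086   0.3091  29.8434]
 [ 36.4566   9.1473  39.4246]]
top fit y(a) [12.0218  0.117  30.0079] [0.0063 0.2322]
TCP+14.4xb rel slot (bin axes mm) [np.float64(5.695514980316557), np.float64(2.5583532505139623), np.float64(-4.189464326499213)] axes [ 0.8546 -0.14    0.5   ] [0.1616 0.9869 0.    ] [-0.4934  0.0808  0.866 ]
```

View pics/s11.png

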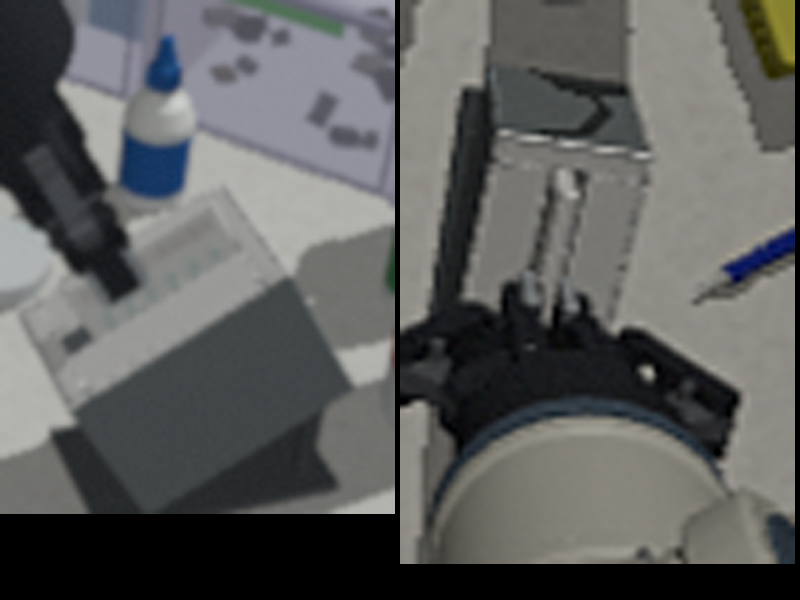

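```bash
python3 - <<'E'
from station import ctrl
s=ctrl.observe();print(s["clock"],s["qpos"].round(3),s["ee_pos"].round(4),s["eef_rot"].round(4),s["wrist_force"].round(1),s["torque"].round(2))
E
```

```text
10.65 [-0.027  0.471  2.071 -0.677  0.119 -0.779] [0.561  0.0183 0.098 ] [ 0.2516  0.0793  0.9643 -0.0247] [-2.9  0.2 -4.4] [0.27 1.15 0.01]
```

The last rows drifted. Joint 5 has reached its lower limit (0.119), so the arm ended about 5 mm rearward along the slot and 2.5 mm sideways, with only a light 4–5 N contact. The card is already about 36 of 64 mm in. I'll recentre with about 2.5° less tilt, which frees joint 5 and stays well within the slot's clearance, and then release. First I work out the numbers.

```bash
python3 - <<'E'
from station import ctrl
import numpy as np
from scipy.spatial.transform import Rotation as Ro
np.set_printoptions(precision=4,suppress=True)
s=ctrl.observe();q=s["eef_rot"];Rc=Ro.from_quat(np.r_[q[1:],q[0]])
ps=np.radians(-9.3)
def axes(t):
    t=np.radians(t);yb=np.array([-np.sin(ps),np.cos(ps),0]);xb=np.array([np.cos(ps)*np.cos(t),np.sin(ps)*np.cos(t),np.sin(t)]);return xb,yb,np.cross(xb,yb)
X,Y,Z=axes(30);slot=np.array([.566,.0149,.106])
Rm=Rc.as_matrix();print("now err vs 30deg, rotvec in bin axes deg",np.degrees((Ro.from_matrix(np.c_[-X,Y,-Z])*Rc.inv()).as_rotvec())@np.c_[X,Y,Z])
for t in (28,27):
    x,y,z=axes(t);Rt=Ro.from_matrix(np.c_[-x,y,-z]);rv=(Rt*Rc.inv()).as_rotvec()
    c=slot+.0005*X-.0004*Y-.001*Z; tcp=c-.0144*x
    print(t,"shift",tcp-s["ee_pos"],"rot",rv)
    d=z*-1; # forearm-tool angle estimate
    a=s["qpos"][1]+s["qpos"][2];f=np.array([np.sin(a)*np.cos(s["qpos"][0]),np.sin(a)*np.sin(s["qpos"][0]),np.cos(a)])
    print("angle forearm-tool est",np.arccos(f@d),"check now",np.arccos(f@Rm[:,2]))
E
```

```text
now err vs 30deg, rotvec in bin axes deg [ 0.4927 -0.7131 -0.0342]
28 shift [-0.0067 -0.0019  0.0006] rot [0.0113 0.0209 0.0036]
angle forearm-tool est 0.13073249075062393 check now 0.1192178748781617
27 shift [-0.0068 -0.0019  0.0008] rot [0.0142 0.0381 0.0036]
angle forearm-tool est 0.14525687410881127 check now 0.1192178748781617
```

Call:
drive_tool(steps=[[-0.0015,-0.0004,0.0006,0.0047,0.0127,0.0012,255],[-0.0022,-0.0006,0.0002,0.0047,0.0127,0.0012,255],[-0.0022,-0.0006,0,0.0047,0.0127,0.0012,255],[0,0,0,0,0,0,255],[0,0,0,0,0,0,255]])

```text
clock: 11.15
ee_pos: [0.5561, 0.0166, 0.0994]
eef_rot: [0.234, 0.079, 0.969, -0.019]
wrist_force: [0.5, 0.5, -1.4]
width: 0.0063
```

```bash
python3 snap.py 12 280,170,100,130 310,140,70,100; python3 meas.py 12; python3 - <<'E'
from station import ctrl
s=ctrl.observe();print(s["clock"],s["qpos"].round(3),s["ee_pos"].round(4),s["eef_rot"].round(4),s["wrist_force"].round(1),s["torque"].round(2))
E
```

```text
[0.5558 0.0167 0.0991]
scene 299
[[-31.8709  -9.4774   8.8493]
 [ 11.1511  -2.7314  22.2654]
 [ 32.8274   1.5341  32.5901]]
face n [-0.0148  1.     -0.0218] c [ 6.4866 -2.8029 21.3141] ((0.40610313415527344, 20.332141876220703), (25.020877838134766, 65.24117279052734), 87.1303482055664)
top 123
[[-8.7412 -9.8647  7.6276]
 [13.5678  0.0382 29.2566]
 [37.8089  8.6132 39.9863]]
top fit y(a) [11.8785 -0.1254 29.5618] [ 0.0187 -0.3234]
TCP+14.4xb rel slot (bin axes mm) [np.float64(1.9672069508770664), np.float64(0.16455304281877894), np.float64(-0.73326211869618)] axes [ 0.8546 -0.14    0.5   ] [0.1616 0.9869 0.    ] [-0.4934  0.0808  0.866 ]
11.25 [-0.043  0.458  2.052 -0.325  0.17  -1.144] [0.5558 0.0167 0.0991] [ 0.2334  0.0788  0.969  -0.0189] [ 0.3 -0.4 -0.7] [ 0.02  0.28 -0.01]
```

View pics/s12.png

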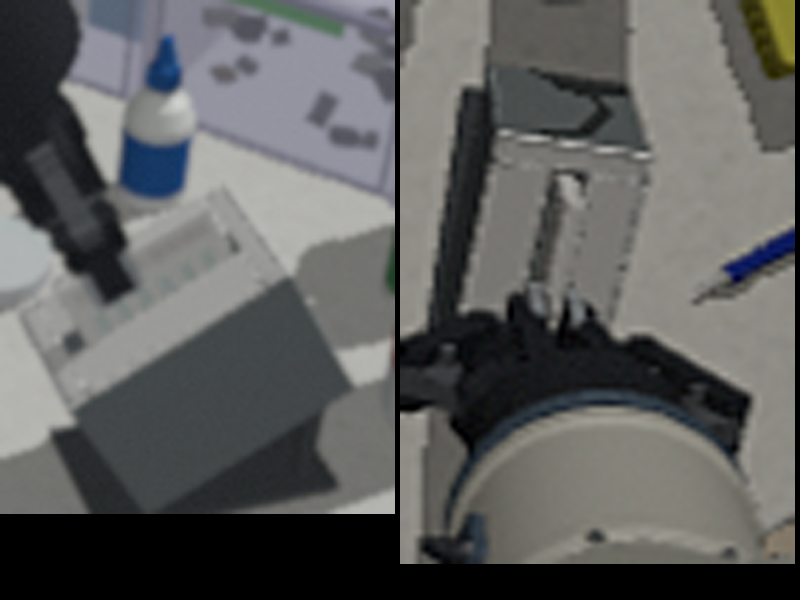

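The card is centred in the slot (x about +2, y about 0, centre 0.7 mm below the lid face), so it is half in. There is no contact force and joint 5 is back inside its range at 0.17. I release.

Call:
drive_tool(steps=[[0,0,0,0,0,0,215],[0,0,0,0,0,0,200],[0,0,0,0,0,0,180],[0,0,0,0,0,0,150],[0,0,0,0,0,0,120],[0,0,0,0,0,0,110],[0,0,0,0,0,0,110]])

```text
clock: 11.95
ee_pos: [0.5556, 0.0167, 0.099]
eef_rot: [0.233, 0.079, 0.969, -0.019]
wrist_force: [-0.2, -0.4, -0.1]
width: 0.0486
```

```bash
python3 snap.py 13 280,170,100,130 310,140,70,100
```

```text
(no output)
```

View pics/s13.png

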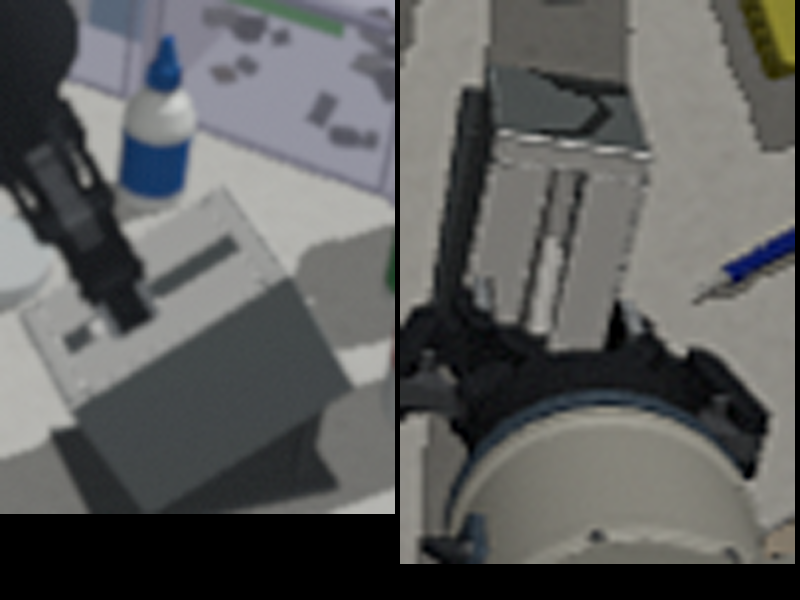

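The card has slid down. Only a light strip shows in the slot, at (545,290) in the top view and (97,328) in the scene view. I back out along the bin's axis and then check that it is fully inside.

Call:
drive_tool(steps=[[-0.004,0.0006,0.008,0,0,0,110],[-0.007,0.001,0.013,0,0,0,110],[-0.009,0.0015,0.016,0,0,0,110],[-0.009,0.0015,0.016,0,0,0,110],[-0.009,0.0015,0.016,0,0,0,110],[-0.009,0.0015,0.016,0,0,0,110],[-0.01,0.01,0.02,0,0,0,110],[-0.01,0.03,0.02,0,0,0,110],[-0.01,0.04,0.02,0,0,0,110],[-0.005,0.04,0.01,0,0,0,110],[0,0.03,0,0,0,0,110],[0,0,0,0,0,0,110]])

```text
clock: 13.25
ee_pos: [0.4733, 0.1778, 0.2551]
eef_rot: [0.234, 0.077, 0.969, -0.018]
wrist_force: [-0.8, -0.5, -0.8]
width: 0.0488
```

```bash
python3 snap.py 14 280,190,100,100 300,140,70,100; python3 - <<'E'
from h import *
np.set_printoptions(precision=4,suppress=True)
ps=np.radians(-9.3);Y=np.array([-np.sin(ps),np.cos(ps),0]);X_=np.array([np.cos(ps)*.866,np.sin(ps)*.866,.5]);Z=np.cross(X_,Y);slot=np.array([.566,.0149,.106])
for n in("scene","top"):
    b,d=load(n,14);X=cloud(n,b,d)-slot;a,y,z=X@X_,X@Y,X@Z
    m=(d>0)&(abs(a)<.04)&(abs(y)<.006)&(abs(z)<.1)
    br=b.mean(2)[m];r=np.c_[a,y,z].reshape(384,512,3)[m]*1e3 if False else np.c_[a[m],y[m],z[m]]*1e3
    print(n,m.sum(),"z pct",np.percentile(r[:,2],[0,5,25,50,75,95,100]))
    k=br>110;print("bright",k.sum(),np.percentile(r[k],[5,50,95],axis=0) if k.any() else "")
s=ctrl.observe();print(s["ee_pos"],s["qpos"],s["clock"])
E
```

```text
scene 71 z pct [-9.9806 -7.1266 -3.1491 -1.1241 -0.1513  1.5036  2.4813]
bright 65 [[-28.2217  -5.6283  -7.1783]
 [-17.8206  -0.7514  -1.1942]
 [  3.0842   3.4539   1.5302]]
top 149 z pct [-33.3128 -27.9174 -17.3416 -11.5695  -5.6544   1.0224   3.482 ]
bright 67 [[-24.7079  -4.822  -14.1731]
 [ -7.8792  -1.0488  -5.4081]
 [ 26.8398   1.684    1.9752]]
[0.4729 0.1749 0.2542] [ 0.4057  0.1361  1.9101 -0.3759  0.7246 -0.7686] 13.35
```

View pics/s14.png

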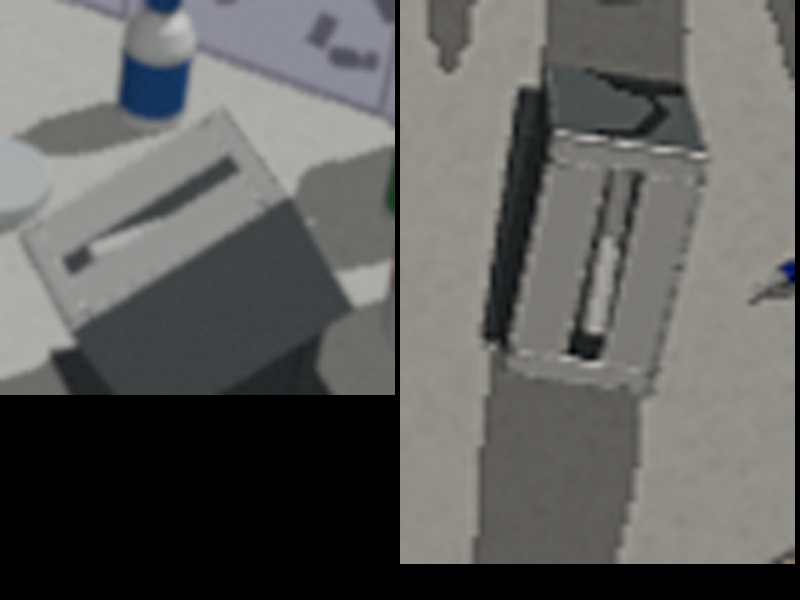

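The card is not fully down. Its top edge is slanted in the slot, with the front end near the lid face at (95,247) in the scene crop and the rear end deeper. I'll measure the top edge and see whether it is still moving.

```bash
python3 - <<'E'
from h import *
np.set_printoptions(precision=1,suppress=True)
ps=np.radians(-9.3);Y=np.array([-np.sin(ps),np.cos(ps),0]);X_=np.array([np.cos(ps)*.866,np.sin(ps)*.866,.5]);Z=np.cross(X_,Y);slot=np.array([.566,.0149,.106])
o=np.zeros((600,800,3),np.uint8)
for i,n in enumerate(("scene","top")):
    b,d=ctrl.capture(n);np.savez(f"pics/{n}15.npz",im=b,d=d)
    print(n,"diff",abs(b.astype(int)-load(n,14)[0])[(slice(225,270),slice(290,345)) if n=="scene" else (slice(165,205),slice(325,350))].mean())
    X=cloud(n,b,d)-slot;br=b.mean(2);a,y,z=[X@v*1e3 for v in(X_,Y,Z)]
    m=(d>0)&(abs(a)<42)&(abs(y)<7.5)&(z<40)
    vs=np.argwhere(m)
    for v in np.unique(vs[:,0])[::2]:
        us=vs[vs[:,0]==v][:,1];print(v,[(int(u),*np.round([a[v,u],y[v,u],z[v,u]]).astype(int).tolist(),int(br[v,u])) for u in us[::(2 if n=="top" else 3)]])
    x0,y0=((290,225),(322,163))[i];c=b[y0:y0+50,x0:x0+ (60 if i==0 else 32),::-1];c=cv2.resize(c,None,fx=6.5 if i==0 else 11,fy=6.5 if i==0 else 11,interpolation=cv2.INTER_CUBIC);o[:c.shape[0],400*i:400*i+c.shape[1]]=c[:600,:400]
cv2.imwrite("pics/s15.png",o)
E
```

```text
scene diff 0.6686868686868687
228 [(337, 40, 6, 1, 134)]
230 [(338, 39, 3, -1, 90)]
232 [(340, 40, -3, 0, 112)]
234 [(339, 37, -5, -1, 121)]
237 [(324, 15, 7, -1, 107)]
239 [(331, 22, -6, 0, 123)]
242 [(327, 14, -6, 0, 138)]
244 [(323, 7, -6, 0, 122)]
246 [(318, -1, 4, -9, 135), (322, 4, -6, -3, 146)]
248 [(312, -11, 2, -3, 140), (315, -7, 1, -6, 162), (318, -3, -7, -1, 151)]
250 [(306, -21, 5, -3, 140), (309, -17, 0, -1, 168), (312, -13, -2, -3, 168)]
252 [(302, -28, 2, 2, 120), (305, -24, 0, 0, 173), (308, -20, -4, 0, 166)]
254 [(302, -30, 1, -1, 88), (305, -26, -5, 1, 152)]
256 [(303, -30, -2, -4, 117), (306, -26, -7, -2, 147)]
258 [(301, -35, -6, 0, 134)]
260 [(298, -40, -7, 1, 145)]
278 [(354, 21, 6, -128, 46), (364, 36, 6, -143, 106), (367, 41, 5, -147, 104)]
280 [(351, 14, 2, -124, 47), (354, 19, -1, -124, 39), (363, 33, 4, -144, 108), (366, 37, -1, -143, 107), (369, 42, 0, -147, 106)]
282 [(347, 7, -1, -119, 54), (350, 11, -2, -122, 37), (353, 15, -4, -125, 39), (361, 28, -2, -139, 101), (364, 32, -3, -142, 108), (367, 37, -4, -145, 107), (370, 41, -7, -145, 107)]
284 [(344, 
[... 957 characters left out ...]
(340, 9, -7, 0, 96)]
186 [(333, -11, 2, -31, 66), (335, 0, 1, -6, 133), (337, 1, -3, -6, 142)]
188 [(333, -14, 1, -27, 63), (335, -5, 0, -7, 154), (337, -4, -4, -6, 130), (339, 0, -7, 1, 90)]
190 [(332, -9, 7, -1, 70), (334, -9, 2, -4, 118), (336, -9, -3, -4, 151)]
192 [(332, -23, 2, -24, 54), (334, -14, 1, -4, 132), (336, -14, -4, -5, 141), (338, -11, -7, 0, 88)]
194 [(331, -19, 7, -1, 87), (333, -21, 1, -7, 113), (335, -18, -2, -2, 153)]
196 [(331, -34, 2, -26, 46), (333, -23, 1, -2, 126), (335, -20, -2, 3, 150), (337, -22, -7, -3, 80)]
198 [(330, -28, 7, 0, 88), (334, -25, -1, 3, 165), (336, -26, -6, 1, 112)]
202 [(329, -38, 7, -1, 76)]
204 [(332, -40, 0, 3, 147), (334, -42, -5, -1, 174)]
```

View pics/s15.png

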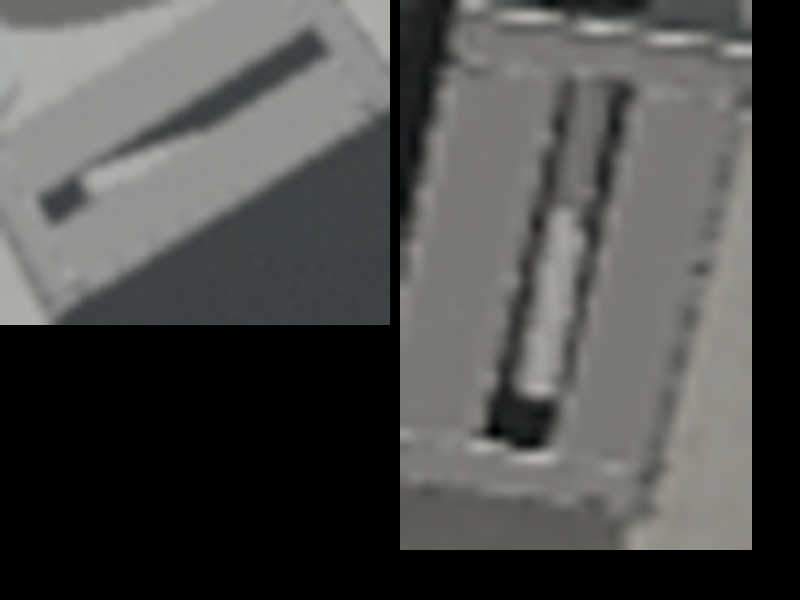

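The card is stationary and leaning. Its front top corner is at (a, z) of about (-28, +2) mm in the bin's frame, and the rear top is about 19 mm down. That puts its lower front corner against the front wall and its lower rear corner on the floor, held by friction. It needs a push down on the front end. A single finger might fit through the 14 mm slot, so I'll measure a fingertip's thickness from the top view.

```bash
python3 - <<'E'
from h import *
s=ctrl.observe()
for n in("top","scene"):
    p=ctrl.camera_params(n);c=p["R"]@s["ee_pos"]+p["t"];q=(p["mtx"]@c/c[2])[:2];print(n,q,c[2]/p["mtx"][0,0]*1e3,"mm/px")
    b,d=load(n,15);u,v=q.astype(int)
    c=b[max(0,v-40):v+40,u-40:u+40,::-1];cv2.imwrite(f"pics/f_{n}.png",cv2.resize(c,None,fx=7,fy=7,interpolation=cv2.INTER_CUBIC))
E
```

```text
top [263.78045324 228.94605129] 1.8381820388984105 mm/px
scene [224.88770379 130.57779507] 1.6124785306432228 mm/px
```

View pics/f_top.png

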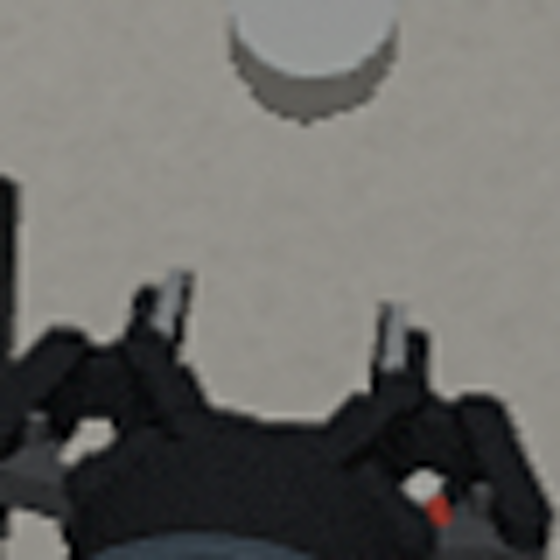

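View pics/f_scene.png

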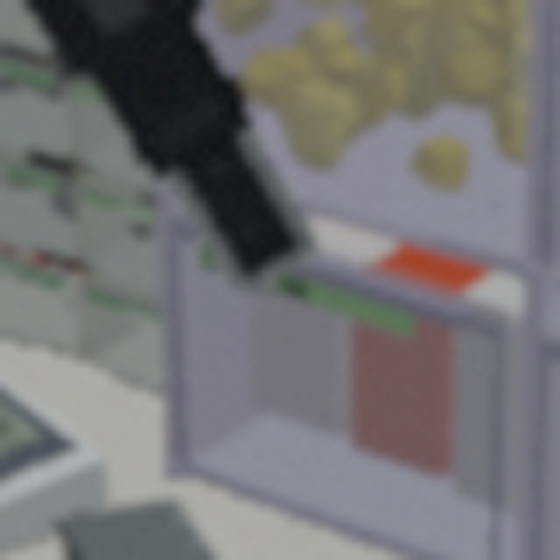

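The top view shows each finger ending in a plate about 6–7 mm thick, at (388–408, 305) in the crop, with a thicker back block set behind the tip. That could fit the slot. I'll straighten the tool to vertical, open it fully, and turn it broadside to the scene camera for a proper measurement.

Call:
drive_tool(steps=[[0,0,0,0.019,0.116,0,0],[0,0,0,0.019,0.116,0,0],[0,0,0,0.019,0.116,0,0],[0,0,0,0.019,0.116,0,0],[0,0,0,0,0,0.146,0],[0,0,0,0,0,0.146,0],[0,0,0,0,0,0.146,0],[0,0,0,0,0,0.146,0],[0,0,0,0,0,0.146,0],[0,0,0,0,0,0.146,0],[0,0,0,0,0,0.146,0],[0,0,0,0,0,0.146,0]])

```text
clock: 14.65
ee_pos: [0.4735, 0.1732, 0.2539]
eef_rot: [0.001, -0.484, 0.875, 0.001]
wrist_force: [0.1, -0.1, 0.2]
width: 0.0855
```

```bash
python3 - <<'E'
from h import *
from scipy.spatial.transform import Rotation as Ro
np.set_printoptions(precision=4,suppress=True)
n="scene";b,d=ctrl.capture(n);np.savez("pics/scene16.npz",im=b,d=d)
s=ctrl.observe();q=s["eef_rot"];R=Ro.from_quat(np.r_[q[1:],q[0]]).as_matrix();print(s["ee_pos"],s["width"],s["clock"],s["qpos"]);print(R)
p=ctrl.camera_params(n);c=p["R"]@s["ee_pos"]+p["t"];u,v=(p["mtx"]@c/c[2])[:2].astype(int);print(u,v,c[2]/p["mtx"][0,0]*1e3)
c=b[v-60:v+25,u-50:u+50,::-1];cv2.imwrite("pics/f16.png",cv2.resize(c,None,fx=7,fy=7,interpolation=cv2.INTER_CUBIC))
X=(cloud(n,b,d)-s["ee_pos"])@R*1e3   # tool coords
for vv in range(v-28,v+6): 
    m=np.where((abs(X[vv,:,1])<75)&(abs(X[vv,:,0])<30)&(d[vv]>0)&(X[vv,:,2]<30))[0]
    if len(m):
        g=np.split(m,np.where(np.diff(m)>1)[0]+1)
        print(vv,[(int(k[0]),int(k[-1]),*np.round([X[vv,k[0],1],X[vv,k[-1],1]],1).tolist(),round(float(np.median(X[vv,k,2])),1),round(float(np.median(X[vv,k,0])),1)) for k in g if len(k)>1])
E
```

```text
[0.4735 0.1732 0.2539] 0.085489664482752 14.7 [ 0.2308  0.283   1.5823  0.0021  1.2755 -2.3611]
[[-0.523  -0.8523  0.0003]
 [-0.8523  0.523   0.0021]
 [-0.002   0.0009 -1.    ]]
225 130 1.6120244135291817
102 [(189, 193, 55.1, 48.4, -48.4, 6.3), (195, 199, 44.6, 43.2, -48.4, 4.9), (252, 261, -43.5, -56.2, -55.3, 6.9)]
103 [(189, 199, 55.7, 42.9, -46.3, 5.2), (252, 261, -43.7, -56.4, -53.8, 6.9)]
104 [(189, 199, 55.6, 42.6, -44.8, 5.1), (252, 257, -43.6, -50.9, -52.4, 8.8), (259, 261, -54.1, -56.3, -51.7, 5.6)]
105 [(189, 199, 54.9, 42.9, -43.7, 6.6), (252, 261, -43.7, -56.3, -50.6, 7.3)]
106 [(189, 199, 55.3, 42.6, -41.3, 5.1), (252, 261, -43.8, -56.1, -49.3, 8.1)]
107 [(189, 199, 56.4, 42.6, -39.9, 5.5), (252, 261, -43.8, -56.3, -47.1, 6.6)]
108 [(190, 199, 54.4, 42.9, -38.3, 5.5), (252, 260, -43.7, -55.7, -45.4, 7.5)]
109 [(190, 199, 53.9, 42.4, -37.3, 7.3), (252, 260, -43.8, -55.6, -44.5, 8.2)]
110 [(193, 199, 49.0, 42.6, -36.8, 8.9), (252, 260, -43.9, -55.7, -42.4, 7.2)]
111 [(193, 198, 48.7, 43.1, -35.0, 9.0), (252, 260, -43.8, -55.9, -40.7, 6.8)]
112 [(193, 198, 49.2, 42.7, -32.8, 7.9), (252, 259, -43.7, -54.5, -39.3, 8.4)]
113 [(193, 197, 49.6, 42.9, -31.5, 8.3), (252, 259, -43.9, -54.4, -37.7, 8.3)]
114 [(252, 256, -43.9, -49.2, -36.4, 10.0)]
115 [(252, 256, -44.0, -49.0, -35.0, 10.1)]
116 [(252, 255, -43.8, -48.5, -33.0, 9.6)]
117 [(252, 255, -44.1, -48.6, -31.2, 9.2)]
```

View pics/f16.png

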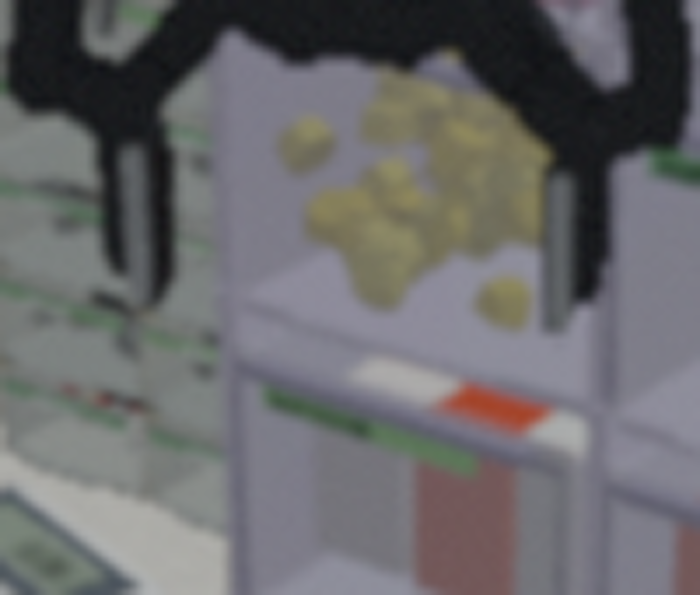

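The broadside picture settles the finger geometry. Each finger is a 6.5 mm tip plate that stands about 6.5 mm ahead of a back block, 13 mm thick in all. The right plate tip is at (557,325) in the crop. One plate can enter the 14 mm slot by about 6 mm. I'll press the card's raised front corner down with the left finger, keeping the other finger outside the bin on the right and using less tilt to spare joint 5.

Call:
drive_tool(steps=[[0.0065,-0.0225,-0.0085,0,0,-0.148,110],[0.0065,-0.0225,-0.0085,0,0,-0.148,110],[0.0065,-0.0225,-0.0085,0,0,-0.148,110],[0.0065,-0.0225,-0.0085,0,0,-0.148,110],[0.0065,-0.0225,-0.0085,0,0,-0.148,110],[0.0065,-0.0225,-0.0085,0,0,-0.148,110],[0.0065,-0.0225,-0.0085,0,0,-0.148,110],[0.0065,-0.0225,-0.0085,0,0,-0.148,110],[0,0,0,-0.0132,-0.0804,0,110],[0,0,0,-0.0132,-0.0804,0,110],[0,0,0,-0.0132,-0.0804,0,110],[0,0,0,0,0,0,110]])

```text
clock: 15.9
ee_pos: [0.5231, -0.0062, 0.1856]
eef_rot: [0.122, 0.09, 0.988, -0.009]
wrist_force: [-1.1, 0.5, 0.2]
width: 0.0485
```

```bash
cat > push.py <<'E'
from h import *
import sys
from scipy.spatial.transform import Rotation as Ro
np.set_printoptions(precision=4,suppress=True)
k=sys.argv[1];s=ctrl.observe();q=s["eef_rot"];R=Ro.from_quat(np.r_[q[1:],q[0]]).as_matrix()
ps=np.radians(-9.3);Y=np.array([-np.sin(ps),np.cos(ps),0]);h=np.array([np.cos(ps),np.sin(ps),0])
X=h*np.cos(np.pi/6)+np.array([0,0,.5]);Z=np.cross(X,Y);slot=np.array([.566,.0149,.106])
print("q",s["qpos"],"F",s["wrist_force"],"t",s["clock"],"w",s["width"],"tcp",s["ee_pos"])
print("toolz tilt",np.degrees(np.arctan2(R[:,2]@h,-R[2,2])),"lean",np.degrees(np.arcsin(R[:,2]@Y)),"yaw",np.degrees(np.arctan2(-R[0,1],R[1,1])))
tip=s["ee_pos"]+R[:,1]*(s["width"]/2+.00325)-R[:,2]*.020
print("tip centre bin mm",[(tip-slot)@v*1e3 for v in(X,Y,Z)])
for e in(-1,1):
    c=tip-e*.011*R[:,0];print(" corner",[(c-slot)@v*1e3 for v in(X,Y,Z)])
for n in("scene","top"):
    b,d=load(n,k);C=cloud(n,b,d)
    T=(C-s["ee_pos"])@R*1e3
    m=(d>0)&(abs(T[...,0])<13)&(abs(T[...,1]-28)<13)&(T[...,2]<-15)&(T[...,2]>-45)
    r=T[m];print(n,m.sum(),"tool-frame finger pts",np.percentile(r,[3,50,97],axis=0).tolist() if m.any() else "")
E
python3 snap.py 17 280,170,100,130 310,130,70,100; python3 push.py 17
```

```text
q [-0.1184  0.2908  1.8293 -0.0153  0.7772 -1.4986] F [ 0.133  -0.5267  0.1713] t 16.0 w 0.04880480100014354 tcp [ 0.5253 -0.0062  0.1862]
toolz tilt 14.01392957876426 lean -0.005355979940622049 yaw -10.3388387474133
tip centre bin mm [np.float64(14.330305452425868), np.float64(0.2086225081130142), np.float64(106.92506152400264)]
 corner [np.float64(3.757526424428878), np.float64(0.4139134844171461), np.float64(109.95395558622975)]
 corner [np.float64(24.903084480422866), np.float64(0.003331531808882283), np.float64(103.89616746177553)]
scene 86 tool-frame finger pts [[3.8659238065963373, 23.62630258888702, -43.645328290063794], [8.831306945584597, 25.126684677801833, -31.133234319816907], [12.957648892303379, 27.811185958847837, -19.75106763900869]]
top 12 tool-frame finger pts [[-11.580340335123656, 25.547251244866093, -43.234366063069736], [-10.368236065762392, 29.96881202430968, -33.222073673942816], [-5.268878959194705, 36.948340011922674, -22.04452252081676]]
```

View pics/s17.png

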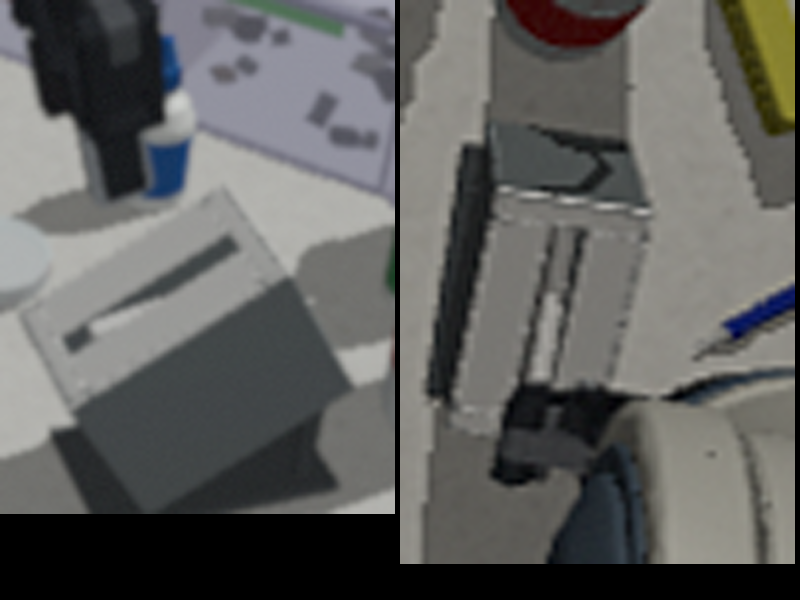

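Call:
drive_tool(steps=[[0.002,-0.0004,-0.0196,0,0,0.009,110],[0.002,-0.0004,-0.0196,0,0,0.009,110],[0.002,-0.0004,-0.0196,0,0,0,110],[0.002,-0.0004,-0.0196,0,0,0,110],[0.002,-0.0003,-0.0197,0,0,0,110],[0,0,0,0,0,0,110],[0,0,0,0,0,0,110]])

```text
clock: 16.7
ee_pos: [0.5361, -0.0079, 0.088]
eef_rot: [0.122, 0.08, 0.989, -0.008]
wrist_force: [0.2, 0.5, 0.1]
width: 0.0487
```

```bash
python3 snap.py 18 280,200,80,100 310,150,50,75; python3 push.py 18
```

```text
q [-0.1223  0.4668  1.9163 -0.011   0.5115 -1.5234] F [-0.3808  0.9953  0.4865] t 16.8 w 0.048357856528613914 tcp [ 0.5364 -0.0078  0.0888]
toolz tilt 14.155733311909563 lean 0.25258792828223403 yaw -9.186442262081885
tip centre bin mm [np.float64(-25.270009360924053), np.float64(0.1596442362259364), np.float64(17.27284082170165)]
 corner [np.float64(-35.85209787568272), np.float64(0.1493910849237151), np.float64(20.2760553559466)]
 corner [np.float64(-14.687920846165392), np.float64(0.16989738752815814), np.float64(14.269626287456699)]
scene 58 tool-frame finger pts [[-5.735977010023748, 24.251972835797545, -44.55222693945021], [8.460549312667354, 25.351827448976863, -29.32880574061574], [11.364150580692677, 30.048603536687928, -19.51196610131809]]
top 9 tool-frame finger pts [[-12.89371452438528, 25.11347161157111, -41.683360707804965], [-8.738663796321756, 31.913576332504107, -32.68094673953788], [-7.561064852200383, 37.282201185958314, -25.80727318184157]]
```

View pics/s18.png

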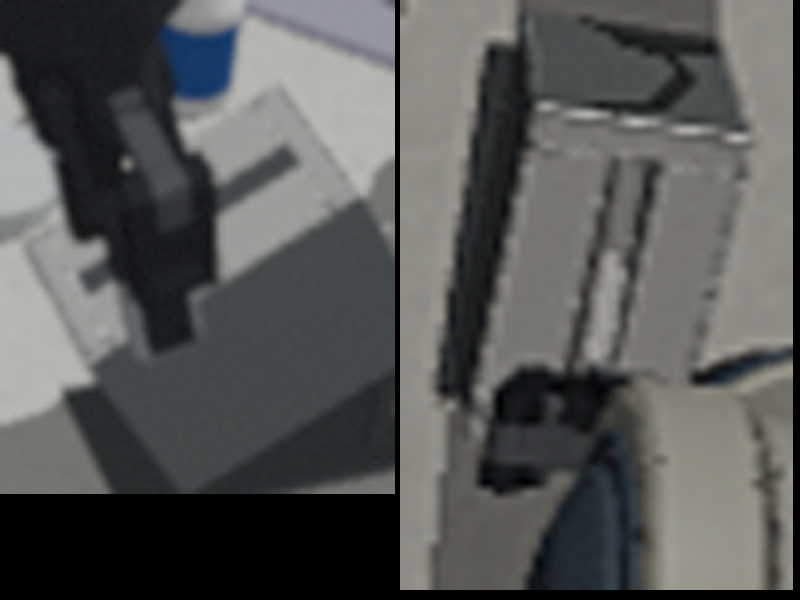

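Joint 5 has room (0.51), so I'll add 8° of tilt to bring the tip nearer parallel with the lid, then check the position again.

Call:
drive_tool(steps=[[0,0,0,-0.0113,-0.0689,0,110],[0,0,0,-0.0113,-0.0689,0,110],[0,0,0,0,0,0,110],[0,0,0,0,0,0,110]])

```text
clock: 17.2
ee_pos: [0.5359, -0.0076, 0.0885]
eef_rot: [0.191, 0.078, 0.978, -0.014]
wrist_force: [0.5, -0.4, 0.2]
width: 0.0484
```

```bash
python3 push.py 18 | head -6
```

```text
q [-0.1174  0.4577  2.0371 -0.0485  0.2624 -1.4838] F [ 0.4877 -0.3805  0.2433] t 17.2 w 0.048409275638246776 tcp [ 0.5359 -0.0076  0.0885]
toolz tilt 22.050818374674368 lean 0.2464012715805853 yaw -9.132196615322764
tip centre bin mm [np.float64(-28.55063395154631), np.float64(0.26895014806649065), np.float64(17.848188918075486)]
 corner [np.float64(-39.444934580175016), np.float64(0.2533535407869426), np.float64(19.369362990593984)]
 corner [np.float64(-17.656333322917607), np.float64(0.2845467553460378), np.float64(16.327014845556985)]
scene 56 tool-frame finger pts [[-8.178539798300468, 24.151479461488496, -43.552670299891275], [3.5495672609434497, 25.287248981240495, -29.70320517433151], [6.89105801517709, 29.98266986062664, -20.023760054216194]]
```

Call:
drive_tool(steps=[[0.0021,-0.0003,-0.0025,0,0,0,110],[0.0021,-0.0003,-0.0025,0,0,0,110],[0.0021,-0.0004,-0.0025,0,0,0,110],[0.0021,-0.0004,-0.0026,0,0,0,110],[0.0022,-0.0004,-0.0026,0,0,0,110],[0,0,0,0,0,0,110]])

```text
clock: 17.8
ee_pos: [0.5449, -0.0092, 0.0742]
eef_rot: [0.19, 0.078, 0.979, -0.014]
wrist_force: [-2.1, 0.1, 0.3]
width: 0.049
```

```bash
python3 snap.py 19 280,200,80,100 310,150,50,75; python3 push.py 19|head -6
```

```text
q [-0.1187  0.4953  2.0253 -0.0514  0.2362 -1.4818] F [ 0.5275 -0.5548  0.0556] t 17.9 w 0.04853834152911331 tcp [ 0.5461 -0.0094  0.0749]
toolz tilt 22.071308655207023 lean 0.2500020995664211 yaw -9.127086449937766
tip centre bin mm [np.float64(-26.43798480853628), np.float64(0.27956231801121223), np.float64(0.8401684325542808)]
 corner [np.float64(-37.332828243246844), np.float64(0.2632020353183692), np.float64(2.357441932716584)]
 corner [np.float64(-15.543141373825716), np.float64(0.29592260070405474), np.float64(-0.6771050676080215)]
scene 12 tool-frame finger pts [[2.183691199688901, 16.994444188452814, -43.8454295805242], [9.610151567935855, 24.71160872651441, -31.702953174555503], [12.696473431162318, 26.51794765062484, -16.692811175170196]]
```

View pics/s19.png

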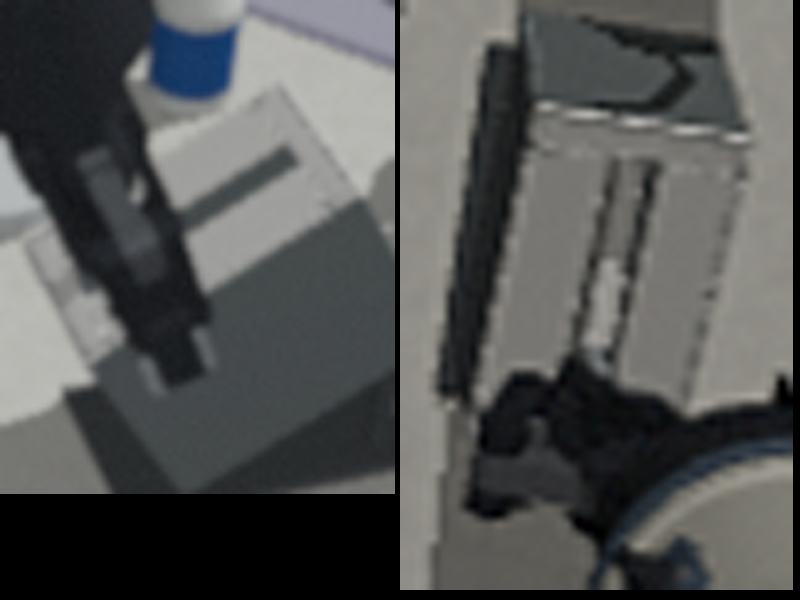

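In the top view the grey finger tip at (597,362) sits in line with the slot, over the card's front end, and there is no contact force yet. I press down in 1 mm rows.

Call:
drive_tool(steps=[[0.0005,-0.0001,-0.0009,0,0,0,110],[0.0005,-0.0001,-0.0009,0,0,0,110],[0.0005,-0.0001,-0.0009,0,0,0,110]])

```text
clock: 18.2
ee_pos: [0.5479, -0.0097, 0.0725]
eef_rot: [0.191, 0.078, 0.978, -0.014]
wrist_force: [0.3, -0.0, 0.3]
width: 0.0486
```

Call:
drive_tool(steps=[[0.0005,-0.0001,-0.0009,0,0,0,110],[0.0005,-0.0001,-0.0009,0,0,0,110]])

```text
clock: 18.4
ee_pos: [0.5488, -0.0099, 0.0706]
eef_rot: [0.191, 0.078, 0.978, -0.014]
wrist_force: [0.7, 1.1, 0.2]
width: 0.0482
```

```bash
python3 snap.py 20 280,200,80,100 310,150,50,75; python3 push.py 20|head -6
```

```text
q [-0.1192  0.5065  2.023  -0.0527  0.2266 -1.4809] F [ 0.2662 -1.043   0.4895] t 18.5 w 0.048443186607678414 tcp [ 0.5488 -0.0099  0.0706]
toolz tilt 22.108322366666073 lean 0.2509404336369495 yaw -9.131247535870875
tip centre bin mm [np.float64(-26.225527655821338), np.float64(0.13161624925196053), np.float64(-4.19710766274451)]
 corner [np.float64(-37.12134982667382), np.float64(0.11621812842782127), np.float64(-2.6868685694104)]
 corner [np.float64(-15.329705484968844), np.float64(0.14701437007609938), np.float64(-5.707346756078621)]
scene 16 tool-frame finger pts [[-0.040301141169571286, 15.220342327163284, -44.51262794812137], [9.376370330522423, 22.73340349111553, -23.738871580048688], [12.418097801890436, 26.638991628458484, -20.11599350403284]]
```

View pics/s20.png

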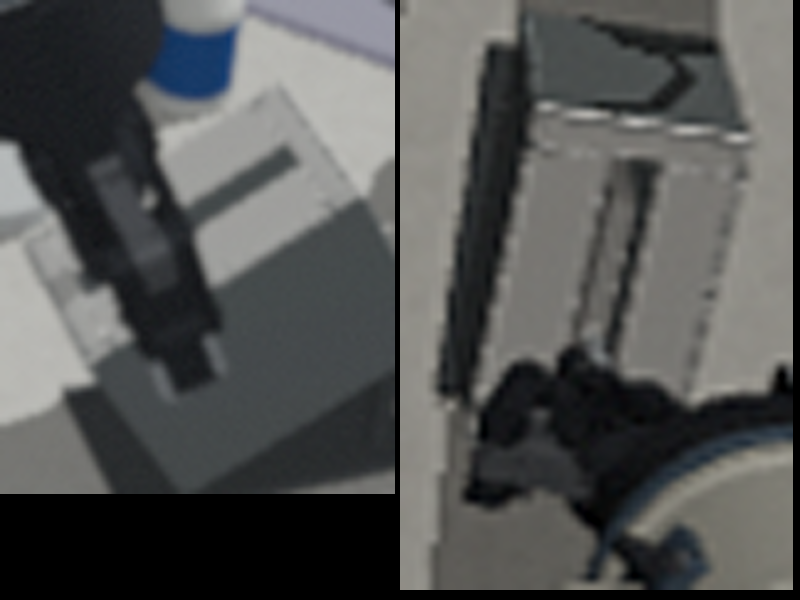

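The bright strip is gone and the card's top edge now lies evenly dark below the lid, so it dropped flat. I withdraw along the bin's axis, then go up and clear of the view.

Call:
drive_tool(steps=[[-0.003,0.0005,0.005,0,0,0,110],[-0.006,0.001,0.01,0,0,0,110],[-0.008,0.001,0.015,0,0,0,110],[-0.01,0.001,0.02,0,0,0,110],[-0.01,0,0.025,0,0,0,110],[-0.01,0.01,0.03,0,0,0,110],[-0.01,0.03,0.03,0,0,0,110],[0,0.045,0.01,0,0,0,110],[0,0.045,0,0,0,0,110],[0,0.045,0,0,0,0,110],[0,0.03,0,0,0,0,110],[0,0,0,0,0,0,110]])

```text
clock: 19.7
ee_pos: [0.4912, 0.2018, 0.2167]
eef_rot: [0.192, 0.077, 0.978, -0.013]
wrist_force: [0.9, -0.2, -0.2]
width: 0.049
```

```bash
python3 snap.py 21 280,190,100,100 300,140,70,100; python3 - <<'E'
from h import *
np.set_printoptions(precision=1,suppress=True)
ps=np.radians(-9.3);Y=np.array([-np.sin(ps),np.cos(ps),0]);X_=np.array([np.cos(ps)*.866,np.sin(ps)*.866,.5]);Z=np.cross(X_,Y);slot=np.array([.566,.0149,.106])
b,d=load("top",21);X=cloud("top",b,d)-slot;a,y,z=[X@v*1e3 for v in(X_,Y,Z)]
m=(d>0)&(abs(a)<39)&(abs(y)<4)&(z>-60)&(z<40)
for lo in range(-38,38,8):
    k=m&(a>=lo)&(a<lo+8); 
    if k.sum(): print(lo,k.sum(),np.percentile(z[k],[5,50,95]),b.mean(2)[k].mean())
b,d=load("scene",21);X=cloud("scene",b,d)-slot;z=X@Z*1e3;k=(abs(X@X_)<.05)&(abs(X@Y)<.028)&(z>3)&(z<60);print("above lid pts scene",k.sum())
for n in("scene","top"):
    d0=abs(load(n,0)[0].astype(int)-load(n,21)[0]).max(2)>40
    cv2.imwrite(f"pics/full21_{n}.png",load(n,21)[0][:,:,::-1]);print(n,d0.sum())
print(ctrl.observe()["clock"],ctrl.observe()["ee_pos"])
E
```

```text
-38 12 [-25.8 -17.  -14.1] 107.11111111111109
-30 11 [-23.6 -18.  -15. ] 111.33333333333331
-22 14 [-23.7 -17.6 -15.2] 106.33333333333334
-14 11 [-27.3 -17.3 -15.3] 90.84848484848486
-6 12 [-25.5 -17.3 -15.6] 89.69444444444446
2 12 [-20.9 -17.9 -15.5] 93.16666666666667
10 11 [-27.5 -16.9 -14.8] 92.12121212121212
18 20 [-44.7 -22.8 -15.8] 82.4
above lid pts scene 0
scene 6416
top 4944
19.8 [0.5 0.2 0.2]
```

View pics/s21.png

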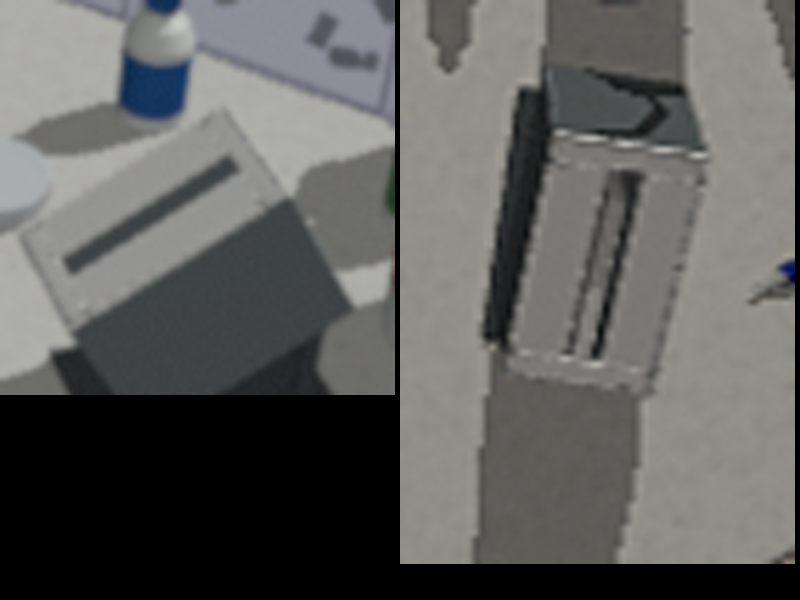

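View pics/full21_scene.png

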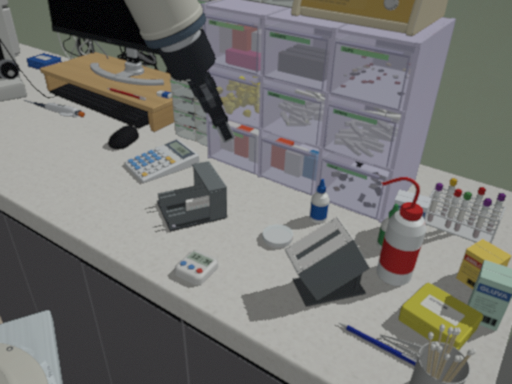

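View pics/full21_top.png

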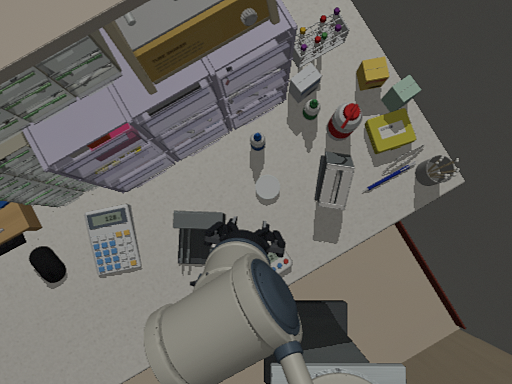

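The slot shows nothing above the lid. The card's top edge is level at -17 mm, exactly where it should be with the card flat on the bin floor. In the scene view the low card, timer (197,267), petri dish (277,236) and dropper (319,203) are where they started. The gripper is clear, so I hand in.

```bash
python3 - <<'E'
from h import *
a,b=load("scene",0)[0].astype(int),load("scene",21)[0]
for n,(u,v,r) in dict(low=(190,205,15),timer=(197,267,20),petri=(277,236,16),dropper=(319,203,14)).items(): print(n,abs(a-b)[v-r:v+r,u-r:u+r].mean().round(2))
print(ctrl.finish_job())
E
```

```text
low 3.99
timer 2.73
petri 2.81
dropper 2.58
the job is handed in; nothing more can be done
None
```

The tall card is fully inside the bin, and I handed the job in at about 20 s. I slid it 36 mm forward, clear of the hood, lifted it, tilted it 30° and let go with it half in the slot.

**Last checks:**
- **Card:** its top edge lies level about 17 mm below the lid, which is where it should be when flat on the bin floor. Nothing shows above the lid.
- **Everything else:** the low card and the bystanders look the same in the scene picture as in the first one. The remaining picture differences there are small (about 3 grey levels, slightly more at the dock). The arm hid part of the timer in the last top view.
- **Robot:** it was clear of everything. Forces I read stayed under about 10 N.

**What disagreed or went wrong:**
- **Fingertip position:** the tips stood about 2–3 cm farther back than the stated TCP and nose length imply. I set the grasp depth from the pictures instead.
- **Joint limit:** joint 5 reached its lower limit during insertion, reading 0.119 against 0.12. I recentred the card with about 3° less tilt before releasing it.
- **Jammed card:** after release the card stuck at a slant, with its front corner at the lid face. I pressed that corner about 5 mm into the slot with one fingertip, almost without force, and it dropped flat.

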